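# Square the cradle board, load the cigar tubes, hang up the push block

## Task

Use the plywood push block, not the fingers, to slide the notched cradle board into the corner of the brass fence until it sits against both bars, squarely. With the board in the corner, lay every cigar tube from the low frame into a groove of its own, down in the notches of both rails and roughly centred end to end. Hang the push block by its handle on the hook, leave the board still square in its corner, and do not disturb the box, jar or mug.

Things in the scene. Friction and masses are not known exactly. Their poses are not given: they have to be found in the camera images.
- board: Loose wooden cradle board, 0.6 kg, plate 160 (x) x 200 (y) x 14 mm; origin: centre of underside. Two darker rails along y at x = -50, +50 mm, 24 mm wide, tops at z = 24 mm, each with four 26 mm notches down to the plate: grooves along x at y = -75, -25, 25, 75 mm. Plate bare between rails. Starts 30-70 mm out of the fence corner, turned up to 0.15 rad from the fence.
- board_corner (a point): The board's corner (underside) that belongs in the fence's corner: at +80, +100 mm in the board's x, y.
- groove0 (a point): Centre of the groove at board y = -75 mm: where the centre of a seated tube lies, 25 mm above the board's underside; axes as the board's.
- groove1 (a point): The same for the groove at board y = -25 mm.
- groove2 (a point): The same for the groove at board y = +25 mm.
- groove3 (a point): The same for the groove at board y = +75 mm.
- fence: Corner fence: two brass bars 16 mm thick, 12 mm high, fixed to the bench. Origin: inner corner at bench height. Inner faces: plane x = 0 (bar on the +x side, reaching to y = -220 mm) and plane y = 0 (bar on the +y side, to x = -180 mm). The board belongs in the quarter x < 0, y < 0, its x along the fence x.
- pushblock: Plywood push block, loose, 0.18 kg, standing upright; origin: centre of its underside, z up. Foot 36 (x) x 100 (y) x 22 mm high; two uprights 12 mm wide at y = -44, +44 mm; across them a handle bar 14 (x) x 100 (y) mm, z = 72 to 98 mm. Window between foot and bar 76 wide, 50 mm high, open along x. Alike front and back.
- bar_underside (a point): Middle of the underside of the push block's handle bar, 72 mm above its foot's underside; axes as the block's.
- hook: Steel hook stand, fixed; origin at the bench under its post, which is 16 mm thick and 190 mm high, on a foot disc of 50 mm radius. The hook, an 8 mm rod with its axis at z = 170 mm, runs from the post along -x to x = -118 mm and then bends up to its tip.
- hook_tip (a point): Centre of the rod's end at the hook's upturned tip: at x = -134 mm, z = 192 mm of the hook stand; the rounded end reaches 4 mm higher.
- tube0: Aluminium cigar tube with a white cap, 22 mm diameter, 140 mm long, about 45 g; origin at its centre, x along its length (it rolls, so its y and z turn about x). It lies on the bench inside the low frame and rolls freely when knocked, until something stops it. Three or all of the four tubes are present.
- tube1: Aluminium cigar tube with a white cap, 22 mm diameter, 140 mm long, about 45 g; origin at its centre, x along its length (it rolls, so its y and z turn about x). It lies on the bench inside the low frame and rolls freely when knocked, until something stops it. Three or all of the four tubes are present.
- tube2: Aluminium cigar tube with a white cap, 22 mm diameter, 140 mm long, about 45 g; origin at its centre, x along its length (it rolls, so its y and z turn about x). It lies on the bench inside the low frame and rolls freely when knocked, until something stops it. Three or all of the four tubes are present.
- tube3: Aluminium cigar tube with a white cap, 22 mm diameter, 140 mm long, about 45 g; origin at its centre, x along its length (it rolls, so its y and z turn about x). It lies on the bench inside the low frame and rolls freely when knocked, until something stops it. Three or all of the four tubes are present.
- frame: Low wooden frame fixed flat on the bench, in which the tubes start: four strips 10 mm wide and 8 mm high around a rectangle of bench 400 (x) x 220 mm (y); origin at its centre at bench height. The strips stop slowly rolling tubes.
- cigar_box: Closed wooden box 110 x 150 x 52 mm, origin at the centre of its underside; leave it alone.
- gum_jar: Amber glass jar, 64 mm diameter, 85 mm high, origin at the centre of its underside; leave it alone.
- mug: White mug, 80 mm diameter, 90 mm high, origin at the centre of its underside; leave it alone.
Not all that is in view belongs to the job. Leave any pink look-alike of the tube1 alone.

How it is judged (in metres and radians):
On the way, in this order (a step that is already met when the one before it is completed fails the run):
1. the push block bears on the cradle board (contact force between pushblock and board above 0.3 N), for 0.02 s.
2. the cradle board sits square in the fence corner, against both bars (x of board_corner in the frame of fence between -0.003 and 0.004 m and y of board_corner in the frame of fence between -0.003 and 0.004 m and angle between the x axis of board and the x axis of fence, either way round below 0.025 rad and height (world z) of board_corner below 0.004 m), for 0.2 s.
3. every tube present lies in a groove of the board (((y of tube0 in the frame of groove0 between -0.005 and 0.005 m and x of tube0 in the frame of groove0 between -0.018 and 0.018 m and z of tube0 in the frame of groove0 between -0.004 and 0.004 m) or (y of tube0 in the frame of groove1 between -0.005 and 0.005 m and x of tube0 in the frame of groove1 between -0.018 and 0.018 m and z of tube0 in the frame of groove1 between -0.004 and 0.004 m) or (y of tube0 in the frame of groove2 between -0.005 and 0.005 m and x of tube0 in the frame of groove2 between -0.018 and 0.018 m and z of tube0 in the frame of groove2 between -0.004 and 0.004 m) or (y of tube0 in the frame of groove3 between -0.005 and 0.005 m and x of tube0 in the frame of groove3 between -0.018 and 0.018 m and z of tube0 in the frame of groove3 between -0.004 and 0.004 m)) and ((y of tube1 in the frame of groove0 between -0.005 and 0.005 m and x of tube1 in the frame of groove0 between -0.018 and 0.018 m and z of tube1 in the frame of groove0 between -0.004 and 0.004 m) or (y of tube1 in the frame of groove1 between -0.005 and 0.005 m and x of tube1 in the frame of groove1 between -0.018 and 0.018 m and z of tube1 in the frame of groove1 between -0.004 and 0.004 m) or (y of tube1 in the frame of groove2 between -0.005 and 0.005 m and x of tube1 in the frame of groove2 between -0.018 and 0.018 m and z of tube1 in the frame of groove2 between -0.004 and 0.004 m) or (y of tube1 in the frame of groove3 between -0.005 and 0.005 m and x of tube1 in the frame of groove3 between -0.018 and 0.018 m and z of tube1 in the frame of groove3 between -0.004 and 0.004 m)) and ((y of tube2 in the frame of groove0 between -0.005 and 0.005 m and x of tube2 in the frame of groove0 between -0.018 and 0.018 m and z of tube2 in the frame of groove0 between -0.004 and 0.004 m) or (y of tube2 in the frame of groove1 between -0.005 and 0.005 m and x of tube2 in the frame of groove1 between -0.018 and 0.018 m and z of tube2 in the frame of groove1 between -0.004 and 0.004 m) or (y of tube2 in the frame of groove2 between -0.005 and 0.005 m and x of tube2 in the frame of groove2 between -0.018 and 0.018 m and z of tube2 in the frame of groove2 between -0.004 and 0.004 m) or (y of tube2 in the frame of groove3 between -0.005 and 0.005 m and x of tube2 in the frame of groove3 between -0.018 and 0.018 m and z of tube2 in the frame of groove3 between -0.004 and 0.004 m)) and ((y of tube3 in the frame of groove0 between -0.005 and 0.005 m and x of tube3 in the frame of groove0 between -0.018 and 0.018 m and z of tube3 in the frame of groove0 between -0.004 and 0.004 m) or (y of tube3 in the frame of groove1 between -0.005 and 0.005 m and x of tube3 in the frame of groove1 between -0.018 and 0.018 m and z of tube3 in the frame of groove1 between -0.004 and 0.004 m) or (y of tube3 in the frame of groove2 between -0.005 and 0.005 m and x of tube3 in the frame of groove2 between -0.018 and 0.018 m and z of tube3 in the frame of groove2 between -0.004 and 0.004 m) or (y of tube3 in the frame of groove3 between -0.005 and 0.005 m and x of tube3 in the frame of groove3 between -0.018 and 0.018 m and z of tube3 in the frame of groove3 between -0.004 and 0.004 m))), for 0.2 s.
At the end, for the whole second after the job is handed in: Board edges within 4 mm of both bars and 0.03 rad square; each tube present at rest in a groove (5 mm across, 4 mm in height, 18 mm along of its centre); push block hanging at rest by its handle bar on the hook rod, within 0.4 rad of upright and 40 mm sideways (all of step 3 and x of board_corner in the frame of fence between -0.004 and 0.004 m and y of board_corner in the frame of fence between -0.004 and 0.004 m and angle between the x axis of board and the x axis of fence, either way round below 0.03 rad and height (world z) of board_corner below 0.004 m and x of bar_underside in the frame of hook between -0.125 and -0.02 m and y of bar_underside in the frame of hook between -0.04 and 0.04 m and z of bar_underside in the frame of hook between 0.166 and 0.185 m and angle between pushblock's own z axis and vertical below 0.4 rad and linear speed of pushblock below 0.05 m/s and linear speed of each of tube0, tube1, tube2, tube3 below 0.03 m/s); the robot touches nothing.
It fails at once if the fingers push the board while it is more than 10 mm out of its corner (contact force between the fingers and board above 1.5 N and (x of board_corner in the frame of fence below -0.01 m or y of board_corner in the frame of fence below -0.01 m)).
It fails at once if the cigar box is moved by more than 30 mm (distance of cigar_box from where it was at the start of the episode above 0.03 m).
It fails at once if the gum jar is moved by more than 30 mm (distance of gum_jar from where it was at the start of the episode above 0.03 m).
It fails at once if the mug is moved by more than 30 mm (distance of mug from where it was at the start of the episode above 0.03 m).
Of tube0, tube1, tube2, tube3 only 3 to 4 are there at a start; the rules pass over those that are not, and their reading is None.
At some moment in a run one of tube0, tube1, tube2, tube3 may be knocked a few centimetres aside while the robot is not near it.
Once in a run the grip may slacken for a moment while it holds something.
It also fails if it takes over 210 s, if anything falls off the work surface, if the arm or the gripper's body presses on something with over 40 N, if the wrist force passes 120 N, or if a joint passes its speed limit or range.

## Robot

A 6-joint arm with a two-finger parallel gripper is mounted at the origin on the work surface. World frame = base frame: x ahead of the robot, y to its left, z up, the work surface at z = 0. Lengths are in mm, angles in rad, forces in N, time in s.
With the tool pointing down it reaches from about 325 to 900 mm from the base axis. Payload 3.5 kg.
Tool frame: the origin (TCP) lies between the finger pads; the fingertips stand tcp_to_tips ahead of it and the grasp point (between the pads) lies 11 mm behind it (tcp_to_tips is the distance from the TCP to the fingertips, in mm); z points along the fingers, y is the line along which they close (so a half turn about z gives the same grasp; the last joint's range is limited). The gripper opens to 85 mm and grips with 20 to 120 N. Pads are 22 mm wide; open, the fingers measure 114 mm over their backs; the gripper's body (76 mm by 85 mm) begins 54 mm behind the grasp point. The pads swing forward as they close: fully open they stand 13 mm farther back than shut.
Start: joints at [1.18, 0.276, -0.026, 1.268, 0, 1.467], TCP at [177.408, 599.29, 239.313] pointing down, gripper open.
Joint ranges: [-3.12, 3.12], [-0.85, 1.88], [-1.08, 1.24], [-1.95, 2.15], [-1.57, 1.53], [-3.14, 3.14]. Speed limits (rad/s): [2.57, 2.57, 3.14, 3.14, 3.14, 3.14].

## Interface

Orientations are given as a unit quaternion [x, y, z, w].
In Python, from station import get_obs, camera, calibration, finish_job, tcp_to_tips gives the robot as it stands.
- The arm moves only by the tool arm_command, never from a script. Its argument "increments" is one flat list of numbers, 7 for each row, row after row: the turn, a rotation vector about the tool's x, y, z in rad, then the shift along the tool's x, y, z in mm, then the closure, from -1 (fully open) to 1 (shut). A call has 1 to 8 rows; each row is the pose to reach, as a shift and turn from the pose commanded when the call began, along the tool's axes at that moment; what a row does not reach only later rows make up. A row lasts 1/8 s, in which the tool goes at most 62.5 mm and 10.7 degrees, less where a joint would pass 70% of its speed; a pose out of reach is approached as far as the arm can. A call with a gripper value outside its range is refused whole. The fingers move at their own pace and stop on an object; the grip force is fixed at half the most. Time passes only in rows, so rows that repeat a pose let the fingers close. It gives the time, the measured TCP pose, the force, the opening and the grip force at its end, in the units of the state.
- get_obs(): the state, without advancing time (a new reading comes with each control period).
- camera(name): name is "side" or "top" or "wrist"; returns the picture (400x640x3 uint8, red, green, blue); there is no depth.
- calibration(name): a dict with "camera_matrix" (3x3 intrinsics, pixels), "rvec" (rotation vector, rad) and "tvec" (3), from world to camera coordinates, as OpenCV has them. Camera axes: x right, y down, z forward; pixel columns grow to the right and rows downward; lengths in mm; the calibration is good to about 2 mm. A picture is of the moment at which its call begins: read the wrist's pose just before it. calibration takes no time and is no camera call; for the wrist camera it gives the pose at the moment of the call.
- finish_job(): hands the job in; it is judged then, once.
The state is a dict: "t": time; "q": joint angles; "dq": joint speeds; "effort": joint torques, N m; "ee_pos": TCP position; "ee_rot": TCP orientation; "force": force on the tool from outside, world axes, zero at the start; "moment": the same for the moment, N m; "width": finger opening in mm; "gripper_force": force on a finger pad.
Only numpy, scipy, OpenCV 4.12 (cv2) and the standard library are available. Lean on these libraries where they do the work, as an engineer would, in place of code of your own. Each camera call takes 0.05 s, during which the arm holds its last target. There are 200 camera calls.

## Working session

There is one attempt and no reset: what is moved stays moved. The work goes in short steps, Python scripts to look and compute and a tool call to move; the robot and the scene stay as the last step left them, time stands still between calls to the robot, and variables do not carry over. Pictures are saved under pics/ and viewed, at most 14 in all, crops included, and the job is handed in when it is done.

Besides the shell and the picture viewer there is one more tool, called after "Emit:" in YAML: its name, and indented under it one key for each argument. arm_command: Moves the arm, as the interface text tells. Its arguments: {"type":"object","properties":{"increments":{"type":"array","items":{"type":"number"}}},"required":["increments"]}

```bash
ls; mkdir -p pics
python3 - <<'E'
from station import *
import cv2
o=get_obs();print(o, tcp_to_tips)
for n in("top","side"):
    cv2.imwrite(f"pics/{n}0.png",camera(n)[:,:,::-1]);print(n,calibration(n))
E
```

```text
pics
{'t': 0.0, 'q': array([ 1.17962708e+00,  2.77137223e-01, -2.78869189e-02,  1.26798929e+00,
       -3.39563224e-05,  1.46741229e+00]), 'dq': array([ 1.06932166e-04, -4.28635623e-05,  4.35468849e-04, -1.02717279e-03,
        1.42226914e-04,  4.21282681e-04]), 'effort': array([ 1.78181559e-03, -4.45510876e+01,  2.95200670e+01,  1.63080508e-02,
       -1.56409778e-04, -1.16033178e-05]), 'ee_pos': array([177.11160529, 598.58867621, 238.15420497]), 'ee_rot': array([ 1.43396464e-01,  9.89664703e-01, -1.07899107e-03, -2.54872970e-04]), 'force': array([ 0.13667416,  0.07082263, -0.69982677]), 'moment': array([-0.04417927, -0.02574038, -0.00018504]), 'gripper_force': 0.0, 'width': 85.37658891351414} 8.0
top {'camera_matrix': array([[453.85354274,   0.        , 322.76835202],
       [  0.        , 453.85354274, 199.37877437],
       [  0.        ,   0.        ,   1.        ]]), 'rvec': array([ 2.16016833, -2.15475163,  0.08708148]), 'tvec': array([ -82.97038633,  518.31607457, 1557.46533675])}
side {'camera_matrix': array([[425.24815452,   0.        , 321.09275548],
       [  0.        , 425.24815452, 200.93660547],
       [  0.        ,   0.        ,   1.        ]]), 'rvec': array([ 2.16445311, -0.37381706,  0.18359251]), 'tvec': array([-505.17168734,  163.10116247, 1538.75254285])}
```

View pics/top0.png

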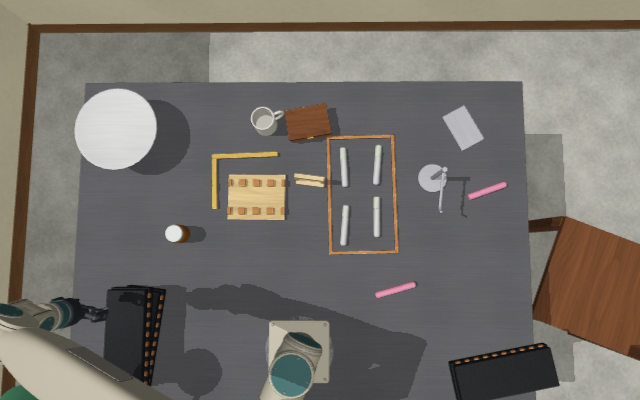

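View pics/side0.png

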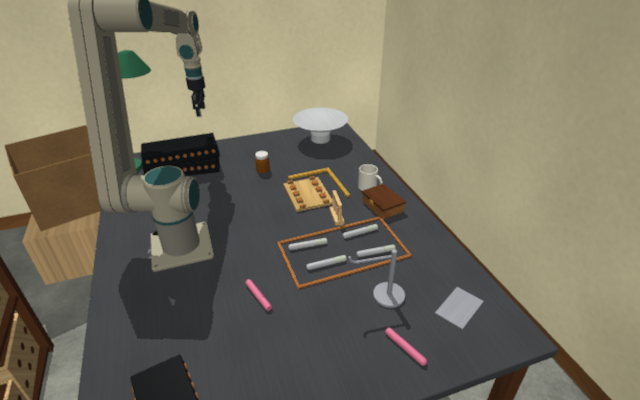

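Top view: the fence corner is at (214,156), the board at (257,197) and the push block at (309,180). The tubes are at (344,167), (378,165), (345,225) and (377,217), with caps still to be checked. The hook post is at (433,178) with its tip near (441,212).

Possible confusions: the pink sticks at (395,290) and (487,190) look like tubes but are not mine. The box at (307,121) is plain brown, and the block is the pale double strip at (309,180).

```bash
cat > h.py <<'E'
import numpy as np,cv2
from station import *
from scipy.spatial.transform import Rotation as R
def ray(cal,px,z):
    """world points at height z under pixels"""
    K=cal["camera_matrix"];M=cv2.Rodrigues(cal["rvec"])[0];t=np.ravel(cal["tvec"])
    px=np.atleast_2d(np.float64(px));d=np.c_[px,np.ones(len(px))]@np.linalg.inv(K).T@M
    c=-M.T@t
    return c+d*((z-c[2])/d[:,2])[:,None]
def proj(cal,p): return cv2.projectPoints(np.float64(p).reshape(-1,1,3),cal["rvec"],np.ravel(cal["tvec"]),cal["camera_matrix"],None)[0][:,0]
def blobs(im,lo,hi,amin):
    m=cv2.inRange(cv2.cvtColor(im,cv2.COLOR_RGB2HSV),lo,hi)
    return [c for c in cv2.findContours(m,cv2.RETR_EXTERNAL,cv2.CHAIN_APPROX_NONE)[0] if cv2.contourArea(c)>amin]
def go(p,yaw=None):
    """increments to world target p; yaw = wanted world angle of tool y axis, tool down (mod pi)"""
    o=get_obs();Rm=R.from_quat(o["ee_rot"]);s=Rm.inv().apply(np.array(p)-o["ee_pos"])
    y=Rm.as_matrix()[:,1];cur=np.arctan2(y[1],y[0]);rz=np.array([0,0,0.])
    if yaw is not None:
        d=(yaw-cur+np.pi/2)%np.pi-np.pi/2
        a=cur+d;T=np.array([[np.sin(a)*-1,np.cos(a),0],[np.cos(a),np.sin(a),0],[0,0,-1]]).T
        T=np.c_[[-np.sin(a)*-1*-1,np.cos(a)*1,0],[np.cos(a),np.sin(a),0],[0,0,-1]]
        T[:,0]=np.cross(T[:,1],T[:,2])
        rz=(Rm.inv()*R.from_matrix(T)).as_rotvec()
    print("pos",o["ee_pos"].round(1),"ytool",round(cur,3),"w",round(o["width"],1),"| turn",rz.round(3),"shift",s.round(1),"q6",o["q"][5].round(2),"t",round(o["t"],1))
def snap(n,name):
    cal=calibration(n);im=camera(n);cv2.imwrite(f"pics/{name}.png",im[:,:,::-1]);return im,cal
E
python3 - <<'E'
from h import *
im=cv2.imread("pics/top0.png")[:,:,::-1].copy();cal=calibration("top")
hsv=cv2.cvtColor(im,cv2.COLOR_RGB2HSV)
for n,p in dict(fence=(250,155),fence2=(215,185),plate=(257,197),rail=(257,182),rail2=(270,211),block=(305,178),tube=(377,217),hook=(442,195),frame=(330,200)).items(): print(n,hsv[p[1],p[0]])
for c in blobs(im,(18,120,100),(32,255,255),60):
    r=cv2.minAreaRect(c);print("yel",np.round(r[0]),r[1],r[2])
for c in blobs(im,(0,0,150),(179,40,255),60):
    (x,y),wh,a=cv2.minAreaRect(c);
    if 300<x<470 and 130<y<260:
        b=cv2.boxPoints(((x,y),wh,a));P=ray(cal,b,11);l=[P[i]-P[i-1] for i in range(4)];m=max(l,key=np.linalg.norm)
        print("tube",(round(x),round(y)),ray(cal,(x,y),11)[0].round(),"len",np.linalg.norm(m).round(),"ang",np.arctan2(m[1],m[0]).round(3))
for n,p,z in(("fencecorner",(217,157),12),("board",(257,197),14),("blockA",(309,180),85),("blockfoot",(309,182),22),("post",(433,178),0),("tip",(441,212),192)): print(n,ray(cal,p,z)[0].round())
cw=calibration("wrist");M=cv2.Rodrigues(cw["rvec"])[0];print("wristcam",(-M.T@np.ravel(cw["tvec"])).round(),M[2].round(3),cw["camera_matrix"][0,0])
go((470,-20,300),0)
E
```

```text
fence [ 21 142 215]
fence2 [ 22 143 214]
plate [ 20  91 222]
rail [ 15 140 191]
rail2 [ 15 143 191]
block [ 19  83 200]
tube [ 30   1 208]
hook [128   8 124]
frame [ 14 132 174]
yel [233. 165.] (42.63169860839844, 84.38477325439453) 49.01417541503906
tube (344, 225) [ 432. -156.   11.] len 137.0 ang -0.072
tube (376, 216) [ 460. -268.   11.] len 137.0 ang -0.008
tube (430, 185) [ 572. -459.   11.] len 150.0 ang -0.204
tube (343, 167) [ 636. -153.   11.] len 137.0 ang 0.061
tube (377, 164) [ 646. -271.   11.] len 138.0 ang -0.078
tube (424, 137) [ 743. -440.   11.] len 1559.0 ang -1.578
fencecorner [672. 297.  12.]
board [528. 151.  14.]
blockA [578. -36.  85.]
blockfoot [580. -33.  22.]
post [ 598. -472.    0.]
tip [ 463. -451.  192.]
wristcam [102. 621. 372.] [ 0.294 -0.088 -0.952] 275.60970841778635
pos [177.1 598.7 238.3] ytool 1.283 w 85.1 | turn [-2.000e-03  1.000e-03  1.283e+00] shift [-456.4 -510.2  -60.8] q6 1.47 t 0.1
```

Emit:
arm_command:
  increments: [0, 0, 0.18, -47, -41, -20, -1, 0, 0, 0.36, -94, -82, -40, -1, 0, 0, 0.54, -141, -124, -60, -1, 0, 0, 0.72, -188, -165, -60, -1, 0, 0, 0.9, -235, -206, -60, -1, 0, 0, 1.08, -282, -247, -60, -1, 0, 0, 1.26, -330, -288, -60, -1, 0, 0, 1.45, -376, -330, -60, -1]

```text
t: 1.1
ee_pos: [440.0, 182.2, 299.0]
ee_rot: [0.765, 0.644, 0.0, -0.0]
force: [1.1, 0.6, -0.2]
width: 85.5
gripper_force: 0.0
```

Run:
```python
from h import *
go((578,-36,300),-0.17)
```

```text
pos [440.  182.2 299. ] ytool -0.171 w 85.5 | turn [-0.    -0.    -0.001] shift [-191.6  173.    -1. ] q6 2.0 t 1.1
```

Run:
```python
from h import *
im,cal=snap("wrist","w1");np.savez("pics/w1.npz",**cal)
```

Emit:
arm_command:
  increments: [0, 0, 0, -48, 43, 0, -1, 0, 0, 0, -96, 86, 0, -1, 0, 0, 0, -144, 130, 0, -1, 0, 0, 0, -191, 173, 0, -1, 0, 0, 0, -191, 173, 0, -1, 0, 0, 0, -191, 173, 0, -1]

```text
t: 1.9
ee_pos: [578.4, -32.7, 298.5]
ee_rot: [0.763, 0.646, -0.0, -0.001]
force: [-0.2, -0.2, -0.4]
width: 85.5
gripper_force: 0.0
```

Run:
```python
from h import *
im,cal=snap("wrist","w2");np.savez("pics/w2.npz",**cal)
a=cv2.imread("pics/w1.png");b=cv2.imread("pics/w2.png")
cv2.imwrite("pics/w12.png",cv2.resize(np.vstack([a,b]),(480,600),interpolation=cv2.INTER_AREA))
```

```text
(no output)
```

View pics/w12.png

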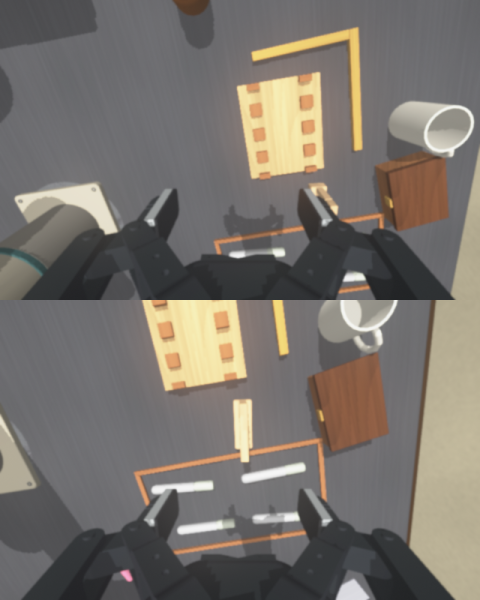

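The upper half (w1) shows the fence corner at about (478,38) in full pixels, and the whole board around (375,165). The lower half (w2) shows the push block near (323,175), with the tubes beyond it inside the frame.

```bash
cat >> h.py <<'E'
def quad(c,cal,z):
    P=ray(cal,c.reshape(-1,2),z)[:,:2];r=cv2.minAreaRect(P.astype(np.float32));return r
E
python3 - <<'E'
from h import *
a=cv2.imread("pics/w1.png")[:,:,::-1].copy();b=cv2.imread("pics/w2.png")[:,:,::-1].copy()
ca=dict(np.load("pics/w1.npz"));cb=dict(np.load("pics/w2.npz"))
ha=cv2.cvtColor(a,cv2.COLOR_RGB2HSV);hb=cv2.cvtColor(b,cv2.COLOR_RGB2HSV)
for p in((400,65),(476,120),(375,150),(410,135),(330,200)):print(p,ha[p[1],p[0]])
for p in((322,150),(323,200),(322,138)):print(p,hb[p[1],p[0]])
for lab,im,cal in(("w1",a,ca),("w2",b,cb)):
  for nm,lo,hi in(("yel",(17,130,120),(35,255,255)),("pale",(12,35,130),(30,129,255)),("frame/rail",(5,120,80),(16,255,255))):
    for c in blobs(im,lo,hi,150): 
        x,y,w,h=cv2.boundingRect(c)
        if y<330: print(lab,nm,(x,y,w,h),cv2.contourArea(c),[np.round(v,2) for v in quad(c,cal,12)])
print("TCP down",proj(cb,[(578,-33,0),(578,-36,85)]))
E
```

```text
(400, 65) [ 21 133 235]
(476, 120) [ 22 132 238]
(375, 150) [ 24  76 245]
(410, 135) [ 13 133 227]
(330, 200) [ 21  89 232]
(322, 150) [ 23  60 246]
(323, 200) [ 25  48 246]
(322, 138) [ 21  79 236]
w1 yel (336, 38, 146, 162) 2452.0 [array([588.87, 197.24]), array([193.58, 232.38]), np.float64(2.35)]
w1 pale (303, 305, 77, 16) 185.0 [array([437.08, -98.73]), array([141.97,  12.61]), np.float64(1.36)]
w1 pale (410, 243, 42, 44) 628.0 [array([612.87, -18.94]), array([ 34.85, 112.64]), np.float64(36.17)]
w1 pale (23, 243, 134, 70) 1158.5 [array([ 3.71, 36.6 ]), array([139.73, 206.59]), np.float64(89.32)]
w1 pale (502, 214, 57, 13) 274.0 [array([768.91,  37.29]), array([88.76, 19.45]), np.float64(6.37)]
w1 pale (601, 197, 39, 203) 3938.0 [array([ 942.84, -193.33]), array([ 74.  , 469.41]), np.float64(9.98)]
w1 pale (315, 95, 118, 145) 13550.0 [array([529.48, 153.07]), array([208.41, 165.23]), np.float64(89.53)]
w1 pale (334, 35, 150, 167) 1096.5 [array([589.47, 197.04]), array([199.4 , 239.65]), np.float64(2.44)]
w1 frame/rail (287, 301, 118, 38) 451.0 [array([ 443.26, -114.9 ]), array([
[... 1748 characters left out ...]
ail (333, 185, 101, 81) 759.5 [array([ 670.54, -165.29]), array([154.06, 147.71]), np.float64(0.97)]
w2 frame/rail (420, 72, 97, 128) 8436.5 [array([808.5 , -32.98]), array([119.7 , 161.38]), np.float64(10.46)]
w2 frame/rail (221, 70, 20, 21) 282.5 [array([476.77, 105.91]), array([24.06, 24.1 ]), np.float64(89.9)]
w2 frame/rail (293, 58, 18, 21) 268.5 [array([578.53, 105.11]), array([23.87, 21.9 ]), np.float64(89.53)]
w2 frame/rail (210, 29, 22, 22) 331.5 [array([477.19, 156.84]), array([24.26, 24.55]), np.float64(0.01)]
w2 frame/rail (286, 15, 19, 23) 323.0 [array([579.01, 156.16]), array([24.32, 22.96]), np.float64(89.06)]
TCP down [[317.30757509 163.79236345]
 [317.60757717 177.93512285]]
```

Run:
```python
from h import *
b=cv2.imread("pics/w2.png");cv2.imwrite("pics/c2.png",cv2.resize(b[110:240,270:400],None,fx=4.6,fy=4.6,interpolation=cv2.INTER_CUBIC))
```

```text
(no output)
```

View pics/c2.png

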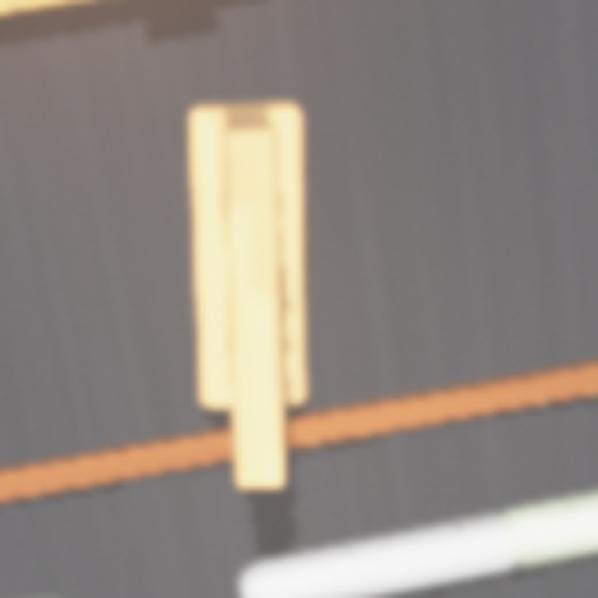

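The crop shows the push block upright. The foot corners are at crop (190,105), (303,103), (200,407) and (308,405), and the handle bar's top runs from (249,124) to (260,490).

Run:
```python
from h import *
cb=dict(np.load("pics/w2.npz"));f=lambda p:np.array(p)/4.6+[270,110]
P=ray(cb,f([(190,105),(303,103),(200,407),(308,405)]),22);print(P.round(1),P.mean(0).round(1))
Q=ray(cb,f([(249,124),(260,490)]),98);print(Q.round(1),Q.mean(0).round(1));d=Q[0]-Q[1];print(np.linalg.norm(d),np.arctan2(-d[0],d[1]))
d=P[0]+P[1]-P[2]-P[3];print(np.arctan2(-d[0],d[1]))
c=P.mean(0)
go((c[0],c[1],100),np.arctan2(-d[0],d[1]))
```

```text
[[577.5  17.   22. ]
 [612.7  11.8  22. ]
 [563.9 -82.   22. ]
 [600.2 -87.2  22. ]] [588.6 -35.1  22. ]
[[594.3  14.9  98. ]
 [581.6 -85.6  98. ]] [587.9 -35.3  98. ]
101.28235498527175 -0.12544536775993248
-0.131262924407722
pos [578.1 -31.9 298.8] ytool -0.164 w 85.4 | turn [-0.002 -0.001 -0.033] shift [ -1.5  11.2 198.8] q6 1.57 t 1.9
```

Emit:
arm_command:
  increments: [0, 0, -0.033, -1.5, 11, 50, -1, 0, 0, -0.033, -1.5, 11, 100, -1, 0, 0, -0.033, -1.5, 11, 150, -1, 0, 0, -0.033, -1.5, 11, 190, -1, 0, 0, -0.033, -1.5, 11, 215, -1, 0, 0, -0.033, -1.5, 11, 215, -1, 0, 0, -0.033, -1.5, 11, 215, 1, 0, 0, -0.033, -1.5, 11, 215, 1]

```text
t: 2.95
ee_pos: [590.9, -35.8, 86.4]
ee_rot: [0.752, 0.659, 0.001, 0.001]
force: [0.1, -0.4, -0.1]
width: 51.4
gripper_force: 0.0
```

Emit:
arm_command:
  increments: [0, 0, 0, 0, 0, 0, 1, 0, 0, 0, 0, 0, 0, 1, 0, 0, 0, 0, 0, 0, 1, 0, 0, 0, 0, 0, 0, 1]

```text
t: 3.45
ee_pos: [589.9, -36.1, 85.0]
ee_rot: [0.752, 0.659, 0.0, 0.0]
force: [-1.1, 0.3, 4.5]
width: 12.5
gripper_force: 61.4
```

Run:
```python
from h import *
go((588,-35,130),-0.129)
print(get_obs()["gripper_force"],get_obs()["force"])
```

```text
pos [589.9 -36.1  85. ] ytool -0.132 w 12.5 | turn [ 0.001 -0.    -0.003] shift [  0.9  -2.  -45. ] q6 1.53 t 3.5
61.446579694747925 [-1.10718996  0.28709087  4.45619512]
```

Emit:
arm_command:
  increments: [0, 0, 0, 0, 0, -40, 1, 0, 0, -0.18, 0, 0, -40, 1, 0, 0, -0.36, 0, -10, -40, 1, 0, 0, -0.54, 0, -20, -40, 1, 0, 0, -0.72, 0, -30, -40, 1, 0, 0, -0.9, 0, -40, -40, 1, 0, 0, -1.08, 0, -50, -40, 1, 0, 0, -1.26, 0, -62, -40, 1]

```text
t: 4.45
ee_pos: [527.0, -27.8, 123.4]
ee_rot: [0.217, 0.976, -0.0, -0.001]
force: [0.3, 0.1, -2.0]
width: 13.2
gripper_force: 60.7
```

Emit:
arm_command:
  increments: [0, 0, -0.18, 0, 0, 0, 1, 0, 0, -0.36, 0, 0, 0, 1, 0, 0, -0.48, 0, 0, 0, 1, 0, 0, -0.48, 0, 0, 0, 1]

```text
t: 4.95
ee_pos: [527.3, -27.8, 123.5]
ee_rot: [-0.018, 1.0, 0.0, -0.001]
force: [-0.6, 0.0, -1.0]
width: 12.2
gripper_force: 60.7
```

Run:
```python
from h import *
go((535,21.8,87),1.612)
o=get_obs();print(o["gripper_force"],o["force"])
im,cal=snap("side","s1");im,cal=snap("wrist","w3");np.savez("pics/w3.npz",**cal)
```

```text
pos [527.3 -27.8 123.5] ytool 1.607 w 12.2 | turn [ 0.    -0.001 -0.005] shift [-9.5 49.3 36.6] q6 -0.21 t 5.0
60.71101427078247 [-0.6260044   0.03401714 -0.96080932]
```

View pics/w3.png

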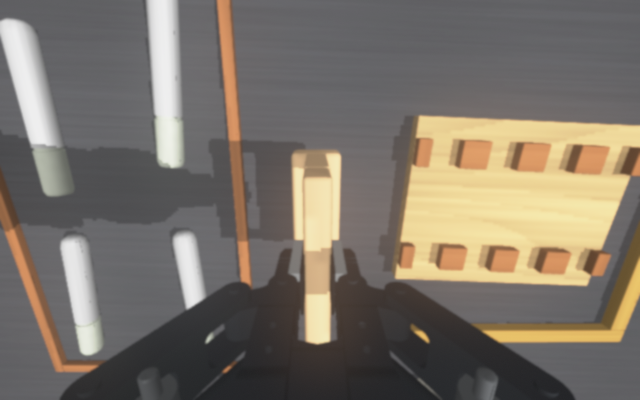

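The block is held upright at (317,240). The board's near edge is at about (408,200), the fence bars lie beyond at (620,330), and four tubes are in the frame on the left.

Emit:
arm_command:
  increments: [0, 0, -0.005, -9.5, 25, 0, 1, 0, 0, -0.005, -9.5, 49, 0, 1, 0, 0, -0.005, -9.5, 49, 20, 1, 0, 0, -0.005, -9.5, 49, 36.5, 1, 0, 0, -0.005, -9.5, 49, 36.5, 1]

```text
t: 5.68
ee_pos: [534.5, 21.3, 86.4]
ee_rot: [-0.021, 1.0, 0.0, -0.001]
force: [-0.5, 0.1, -0.9]
width: 12.7
gripper_force: 60.6
```

Emit:
arm_command:
  increments: [0, 0, 0, 0, 5, 0, 1, 0, 0, 0, 0, 10, 0, 1, 0, 0, 0, 0, 15, 0, 1, 0, 0, 0, 0, 20, 0, 1, 0, 0, 0, 0, 25, 0, 1, 0, 0, 0, 0, 30, 0, 1, 0, 0, 0, 0, 30, 0, 1]

```text
t: 6.55
ee_pos: [534.7, 52.0, 88.0]
ee_rot: [-0.022, 1.0, 0.0, 0.0]
force: [0.2, -1.7, -0.9]
width: 12.4
gripper_force: 60.9
```

Run:
```python
from h import *
go((532.6,78.8,87),1.612)
o=get_obs();print(o["gripper_force"],o["force"])
```

```text
pos [534.7  52.   88. ] ytool 1.614 w 12.4 | turn [0.001 0.001 0.002] shift [ 0.9 26.9  1. ] q6 -0.07 t 6.5
60.94848990440369 [ 0.18339096 -1.71633556 -0.91881049]
```

Emit:
arm_command:
  increments: [0, 0, 0, 0, 4, 1, 1, 0, 0, 0, 0, 8, 1, 1, 0, 0, 0, 0, 12, 1, 1, 0, 0, 0, 0, 16, 1, 1, 0, 0, 0, 0, 20, 1, 1, 0, 0, 0, 0, 23, 1, 1, 0, 0, 0, 0, 23, 1, 1]

```text
t: 7.42
ee_pos: [533.2, 75.0, 86.7]
ee_rot: [-0.022, 1.0, 0.001, -0.0]
force: [-0.1, -2.8, 0.2]
width: 12.6
gripper_force: 61.2
```

Emit:
arm_command:
  increments: [0, 0, 0, 0, 1, 0, 1, 0, 0, 0, 0, 2, 0, 1, 0, 0, 0, 0, 2, 0, 1]

```text
t: 7.8
ee_pos: [533.1, 76.4, 86.7]
ee_rot: [-0.021, 1.0, 0.0, -0.0]
force: [-1.6, -3.9, 0.4]
width: 12.6
gripper_force: 61.3
```

Emit:
arm_command:
  increments: [0, 0, 0, 0, 1, 0, 1, 0, 0, 0, 0, 2, 0, 1, 0, 0, 0, 0, 2, 0, 1]

```text
t: 8.18
ee_pos: [533.1, 78.6, 86.7]
ee_rot: [-0.021, 1.0, 0.0, -0.0]
force: [0.3, -3.3, -0.4]
width: 12.6
gripper_force: 61.2
```

Emit:
arm_command:
  increments: [0, 0, 0, 0, 1, 0, 1, 0, 0, 0, 0, 2, 0, 1, 0, 0, 0, 0, 2, 0, 1]

```text
t: 8.55
ee_pos: [533.0, 79.8, 86.8]
ee_rot: [-0.021, 1.0, -0.001, -0.0]
force: [-0.1, -6.5, 0.9]
width: 12.7
gripper_force: 61.4
```

Emit:
arm_command:
  increments: [0, 0, 0, 0, 1, 0, 1, 0, 0, 0, 0, 2, 0, 1, 0, 0, 0, 0, 2, 0, 1]

```text
t: 8.93
ee_pos: [533.0, 80.4, 86.9]
ee_rot: [-0.021, 1.0, -0.003, -0.0]
force: [-0.5, -9.8, 2.0]
width: 12.5
gripper_force: 61.9
```

Run:
```python
from h import *
o=get_obs();print(o["gripper_force"],o["force"],o["ee_pos"])
im,cal=snap("wrist","w4");np.savez("pics/w4.npz",**cal)
```

```text
61.86843395233154 [-0.45472065 -9.81885883  2.02076328] [533.00386206  80.42494738  86.93189121]
```

View pics/w4.png

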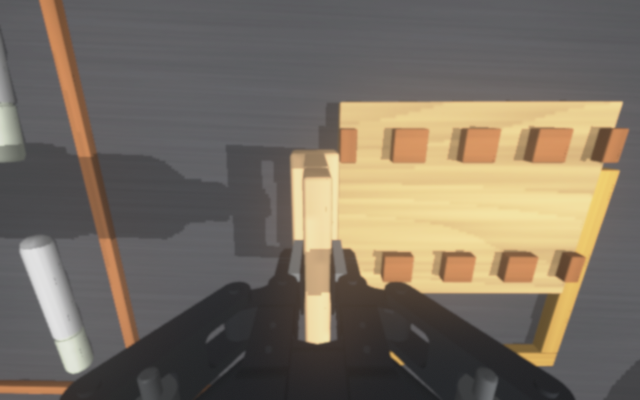

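The board's far edge now lies along the +y bar at (570,270), and its other side is still about 60 mm from the +x bar at (530,350). Next is the push from the -x side.

Emit:
arm_command:
  increments: [0, 0, 0, 0, -8, 0, 1, 0, 0, 0, 0, -15, 0, 1, 0, 0, 0, 0, -15, -55, 1, 0, 0, 0.18, 30, 15, -55, 1, 0, 0, 0.36, 60, 50, -55, 1, 0, 0, 0.54, 90, 85, -55, 1, 0, 0, 0.72, 113, 117, -55, 1, 0, 0, 0.9, 113, 117, -55, 1]

```text
t: 9.98
ee_pos: [412.3, 196.5, 141.4]
ee_rot: [0.416, 0.909, 0.001, -0.002]
force: [0.0, -1.2, -1.6]
width: 12.6
gripper_force: 60.7
```

Emit:
arm_command:
  increments: [0, 0, 0.18, 0, 0, 0, 1, 0, 0, 0.36, 0, 0, 0, 1, 0, 0, 0.54, 0, 0, 0, 1, 0, 0, 0.67, 0, 0, 0, 1, 0, 0, 0.67, 0, 0, 0, 1]

```text
t: 10.6
ee_pos: [414.7, 194.9, 141.7]
ee_rot: [0.691, 0.723, 0.0, -0.001]
force: [0.9, -0.1, -1.2]
width: 12.8
gripper_force: 60.7
```

Run:
```python
from h import *
go((415,193,87),0.041)
im,cal=snap("wrist","w5");np.savez("pics/w5.npz",**cal)
for c in blobs(im,(17,130,120),(35,255,255),150):
    x,y,w,h=cv2.boundingRect(c);print("fence",(x,y,w,h),[np.round(v,2) for v in quad(c,cal,12)])
for c in blobs(im,(5,120,80),(16,255,255),100):
    x,y,w,h=cv2.boundingRect(c);print("rail",(x,y,w,h),[np.round(v,2) for v in quad(c,cal,24)])
```

```text
pos [414.7 194.9 141.7] ytool 0.045 w 12.8 | turn [-0.001 -0.002  0.004] shift [-2.   0.2 54.7] q6 1.82 t 10.6
fence (404, 72, 224, 227) [array([588.42, 197.36]), array([195.32, 233.26]), np.float64(2.34)]
rail (595, 355, 45, 45) [array([791.87, -18.83]), array([54.38, 75.64]), np.float64(14.19)]
rail (558, 321, 82, 75) [array([754.52,   9.19]), array([ 87.41, 108.26]), np.float64(10.21)]
rail (452, 277, 24, 13) [array([573.87, 107.38]), array([25.74, 14.8 ]), np.float64(2.69)]
rail (365, 277, 18, 12) [array([478.45, 103.53]), array([18.34, 13.55]), np.float64(2.69)]
rail (457, 235, 28, 24) [array([571.99, 150.2 ]), array([26.44, 25.88]), np.float64(2.68)]
rail (362, 235, 24, 24) [array([473.91, 145.61]), array([23.66, 25.89]), np.float64(2.68)]
rail (465, 189, 30, 24) [array([569.86, 199.17]), array([26.55, 23.19]), np.float64(2.67)]
rail (364, 188, 26, 25) [array([471.65, 195.07]), array([23.9 , 24.17]), np.float64(2.67)]
rail (473, 136, 33, 27) [array([567.62, 248.08]), array([26.79, 23.34]), np.float64(2.66)]
rail (367, 136, 28, 27) [array([469.54, 243.52]), array([23.89, 23.34]), np.float64(2.66)]
rail (482, 91, 34, 15) [array([565.66, 291.5 ]), array([26.99, 11.27]), np.float64(2.66)]
rail (370, 91, 29, 14) [array([467.67, 287.36]), array([23.8 , 10.45]), np.float64(2.66)]
```

View pics/w5.png

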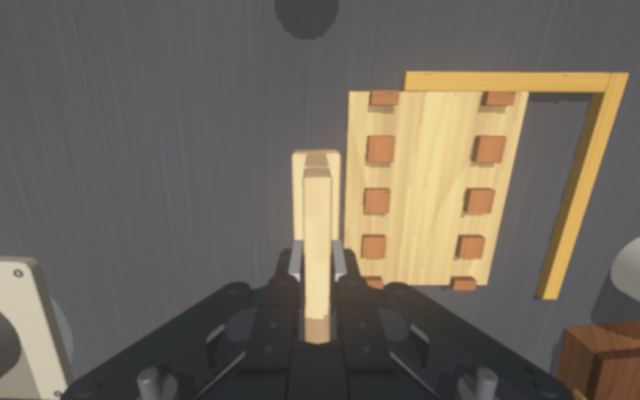

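The board is flush with the +y bar (top edge at row 92) and square with it (0.047 against 0.041 rad). It has about 65-70 mm to go in +x, and the block is just left of it at (317,230).

Emit:
arm_command:
  increments: [0, 0, 0, 0, -8, 0, 1, 0, 0, 0, 0, -8, 40, 1, 0, 0, 0, 0, -8, 55, 1, 0, 0, 0, 0, -4, 55, 1, 0, 0, 0, 0, 4, 55, 1, 0, 0, 0, 0, 11, 55, 1, 0, 0, 0, 0, 18, 55, 1, 0, 0, 0, 0, 24, 55, 1]

```text
t: 11.65
ee_pos: [436.9, 195.2, 86.2]
ee_rot: [0.691, 0.722, -0.002, -0.002]
force: [-5.2, -0.4, 1.1]
width: 12.5
gripper_force: 61.4
```

Emit:
arm_command:
  increments: [0, 0, 0, 0, 6, 0, 1, 0, 0, 0, 0, 12, 0, 1, 0, 0, 0, 0, 18, 0, 1, 0, 0, 0, 0, 24, 0, 1, 0, 0, 0, 0, 30, 0, 1, 0, 0, 0, 0, 36, 0, 1, 0, 0, 0, 0, 42, 0, 1, 0, 0, 0, 0, 42, 0, 1]

```text
t: 12.65
ee_pos: [480.3, 197.1, 86.2]
ee_rot: [0.692, 0.722, -0.001, -0.001]
force: [-2.0, -0.1, -1.2]
width: 12.7
gripper_force: 60.9
```

Emit:
arm_command:
  increments: [0, 0, 0, 0, 2, 0, 1, 0, 0, 0, 0, 4, 0, 1, 0, 0, 0, 0, 6, 0, 1, 0, 0, 0, 0, 6, 0, 1]

```text
t: 13.15
ee_pos: [487.4, 197.6, 86.8]
ee_rot: [0.692, 0.722, 0.0, 0.0]
force: [-2.2, 0.3, -2.6]
width: 12.8
gripper_force: 60.8
```

Emit:
arm_command:
  increments: [0, 0, 0, 0, 1, 0, 1, 0, 0, 0, 0, 2, 0, 1, 0, 0, 0, 0, 2, 0, 1]

```text
t: 13.52
ee_pos: [489.4, 197.7, 86.9]
ee_rot: [0.692, 0.722, 0.0, 0.0]
force: [-2.8, -0.5, -2.8]
width: 12.5
gripper_force: 60.9
```

Emit:
arm_command:
  increments: [0, 0, 0, 0, 1, 0, 1, 0, 0, 0, 0, 2, 0, 1, 0, 0, 0, 0, 2, 0, 1]

```text
t: 13.9
ee_pos: [491.4, 197.8, 86.9]
ee_rot: [0.692, 0.722, 0.0, 0.0]
force: [-3.2, 0.1, -2.4]
width: 12.9
gripper_force: 60.9
```

Emit:
arm_command:
  increments: [0, 0, 0, 0, 1, 0, 1, 0, 0, 0, 0, 2, 0, 1, 0, 0, 0, 0, 2, 0, 1]

```text
t: 14.28
ee_pos: [493.3, 197.9, 86.9]
ee_rot: [0.692, 0.722, 0.0, 0.0]
force: [-3.2, 0.3, 0.0]
width: 12.8
gripper_force: 61.1
```

Emit:
arm_command:
  increments: [0, 0, 0, 0, 1, 0, 1, 0, 0, 0, 0, 2, 0, 1, 0, 0, 0, 0, 2, 0, 1]

```text
t: 14.65
ee_pos: [494.3, 198.0, 86.9]
ee_rot: [0.692, 0.722, -0.001, -0.001]
force: [-5.4, -0.3, 1.4]
width: 13.0
gripper_force: 61.6
```

```bash
cat >> h.py <<'E'
def boardfit(im,cal):
    for c in blobs(im,(17,130,120),(35,255,255),1500):
        print("fence",cv2.boundingRect(c),[np.round(v,2) for v in quad(c,cal,12)])
    T=[quad(c,cal,24) for c in blobs(im,(5,120,80),(16,255,255),60)]
    for r in T:
        if 440<r[0][0]<680 and 60<r[0][1]<330: print("tooth",np.round(r[0],1),np.round(r[1],1),round(r[2],2))
E
python3 - <<'E'
from h import *
go((493,196,87),0.041);o=get_obs();print(o["force"])
im,cal=snap("wrist","w6");np.savez("pics/w6.npz",**cal);boardfit(im,cal)
E
```

```text
pos [494.3 198.   86.9] ytool 0.044 w 13.0 | turn [-0.002 -0.     0.003] shift [-1.9 -1.4 -0.1] q6 1.79 t 14.7
[-5.38770341 -0.28954989  1.35867732]
fence (315, 60, 284, 275) [array([589.17, 197.61]), array([193.95, 232.81]), np.float64(2.31)]
tooth [642.6 110.8] [29. 17.] 2.64
tooth [640.2 153.7] [27.8 26.6] 2.61
tooth [542.9 149.7] [23.5 25.6] 2.61
tooth [638.2 202.4] [27.8 24.8] 2.59
tooth [540.7 198. ] [23.7 24.9] 2.59
tooth [636.  251.2] [27.8 23.6] 2.58
tooth [538.6 246.8] [23.9 23.6] 2.58
tooth [634.2 294.3] [28.1 11.2] 2.56
tooth [536.7 290. ] [24.1 11.2] 2.56
```

View pics/w6.png

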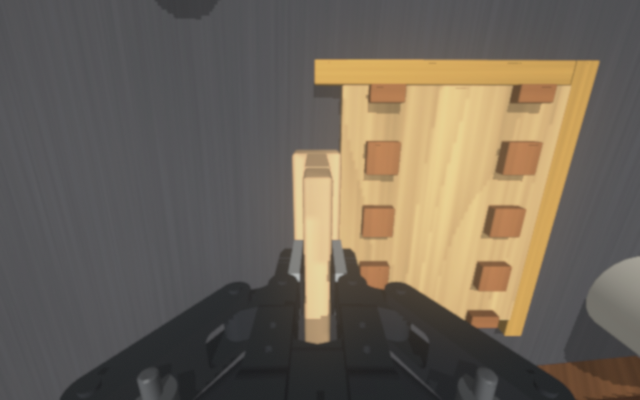

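The board now sits against both bars: its top edge is at row 84 along the +y bar, and its right edge lies along the +x bar. I'll give it a slightly firmer press, then back off and lift.

Emit:
arm_command:
  increments: [0, 0, 0, 0, 1, 0, 1, 0, 0, 0, 0, 2, 0, 1, 0, 0, 0, 0, 3, 0, 1, 0, 0, 0, 0, 3, 0, 1]

```text
t: 15.2
ee_pos: [495.0, 197.9, 86.3]
ee_rot: [0.691, 0.722, -0.002, -0.002]
force: [-8.6, -0.3, 3.8]
width: 12.7
gripper_force: 62.0
```

Emit:
arm_command:
  increments: [0, 0, 0, 0, -5, 0, 1, 0, 0, 0, 0, -15, 0, 1, 0, 0, 0, 0, -15, -50, 1, 0, 0, 0, 0, -15, -100, 1, 0, 0, 0, 0, -15, -150, 1, 0, 0, 0, 0, -15, -185, 1, 0, 0, 0, 0, -15, -185, 1]

```text
t: 16.08
ee_pos: [486.6, 198.2, 276.4]
ee_rot: [0.692, 0.722, 0.005, 0.003]
force: [0.2, 0.4, -1.0]
width: 12.9
gripper_force: 61.0
```

Run:
```python
from h import *
im,cal=snap("wrist","w7");np.savez("pics/w7.npz",**cal);boardfit(im,cal)
go((530,-461+11,290),-0.155)
im,cal=snap("top","t1");np.savez("pics/t1.npz",**cal)
cv2.imwrite("pics/t1c.png",cv2.resize(im[90:270,190:500],None,fx=2.5,fy=2.5,interpolation=cv2.INTER_CUBIC)[:,:,::-1])
```

```text
fence (320, 87, 143, 157) [array([590.03, 196.76]), array([192.79, 232.6 ]), np.float64(2.61)]
tooth [643.8 108.5] [22.7 11.7] 2.27
tooth [544.7 104.6] [23.2 11.7] 2.27
tooth [641.7 152.1] [24.3 23.5] 2.35
tooth [542.8 148.1] [23.  23.5] 2.35
tooth [639.7 201.2] [24.7 23.3] 2.4
tooth [540.8 197.1] [23.4 23.2] 2.44
tooth [637.7 250.9] [24.8 22.9] 2.48
tooth [538.8 246.6] [23.4 22.8] 2.48
tooth [635.9 294.5] [24.6 10. ] 2.57
tooth [537.4 290.7] [22.7 11.3] 2.58
pos [484.9 197.8 273.8] ytool 0.043 w 12.6 | turn [ 0.006 -0.002  0.198] shift [-649.1   17.   -16.8] q6 1.79 t 16.1
```

View pics/t1c.png

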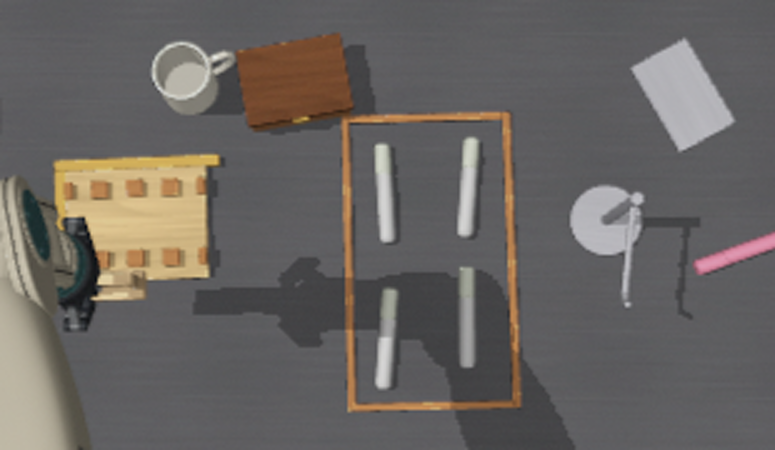

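Top crop: the board is flush in the corner at (135,220), four tubes are in the frame, and the hook's disc is at (604,220). Its post top is at (637,198) and its tip at (627,303).

Run:
```python
from h import *
t=dict(np.load("pics/t1.npz"));f=lambda p:np.array(p)/2.5+[190,90]
for n,p,z in(("disc",(604,220),4),("posttop",(637,198),190),("tip",(627,303),194),("rod mid",(632,250),170)): print(n,ray(t,f(p),z)[0].round(1))
P=ray(t,f((604,220)),4)[0];T=ray(t,f((627,303)),194)[0];d=P-T;print(np.hypot(*d[:2]),np.arctan2(d[1],d[0]))
```

```text
disc [ 597.3 -465.7    4. ]
posttop [ 596.9 -466.9  190. ]
tip [ 464.8 -450.4  194. ]
rod mid [ 533.8 -463.9  170. ]
133.33233357666376 -0.11497182123569315
```

Emit:
arm_command:
  increments: [0, 0, 0, -60, 0, 10, 1, 0, 0, 0.02, -120, -20, 10, 1, 0, 0, 0.06, -180, -30, 10, 1, 0, 0, 0.1, -240, -45, 10, 1, 0, 0, 0.14, -300, -60, 10, 1, 0, 0, 0.16, -360, -70, 10, 1, 0, 0, 0.16, -420, -80, 10, 1, 0, 0, 0.16, -480, -90, 10, 1]

```text
t: 17.18
ee_pos: [412.6, -287.4, 259.5]
ee_rot: [0.747, 0.665, -0.0, -0.001]
force: [0.8, 0.4, -1.0]
width: 12.5
gripper_force: 61.0
```

Run:
```python
from h import *
go((404,-443,262),-0.118)
```

```text
pos [ 412.6 -287.4  259.5] ytool -0.117 w 12.5 | turn [-0.002 -0.002  0.001] shift [-155.6    9.6   -2.8] q6 0.95 t 17.2
```

Emit:
arm_command:
  increments: [0, 0, 0, -50, 5, 0, 1, 0, 0, 0, -100, 10, 0, 1, 0, 0, 0, -140, 10, 0, 1, 0, 0, 0, -155, 10, 0, 1, 0, 0, 0, -155, 10, 0, 1, 0, 0, 0, -155, 10, 0, 1]

```text
t: 17.92
ee_pos: [405.8, -439.5, 261.1]
ee_rot: [0.747, 0.665, 0.0, -0.001]
force: [-0.1, -0.1, -1.8]
width: 12.8
gripper_force: 61.0
```

Run:
```python
from h import *
go((404,-443,219),-0.118)
im,cal=snap("wrist","w8");np.savez("pics/w8.npz",**cal)
print("proj post base,post top,tip,bend",proj(cal,[(597,-466,4),(597,-466,190),(464.5,-450.5,194),(480,-452,170)]).round())
```

```text
pos [ 405.8 -439.5  261.1] ytool -0.116 w 12.8 | turn [-0.001 -0.002  0.002] shift [-3.8 -1.4 42. ] q6 0.75 t 17.9
proj post base,post top,tip,bend [[451. 172.]
 [558. 220.]
 [393. 222.]
 [404. 211.]]
```

View pics/w8.png

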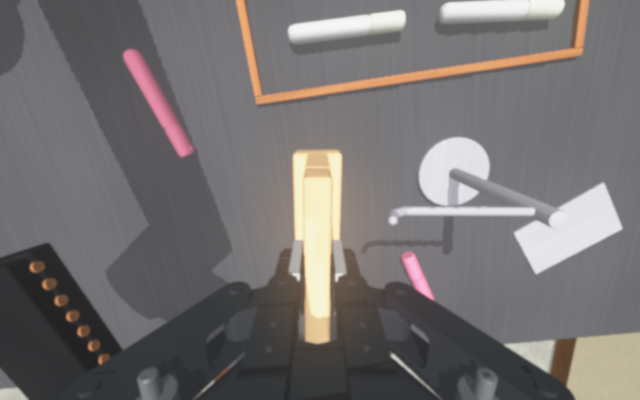

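Hook in view: tip at (393,219), post top at (557,216), rod level from (400,211) to (535,212). It agrees with the estimate to about 3 mm and lies parallel to the tool's y axis. I'll lower, pass the bar over the tip, and lower again.

Emit:
arm_command:
  increments: [0, 0, 0, 0, -1, 21, 1, 0, 0, 0, 0, -1, 42, 1, 0, 0, 0, 0, -1, 42, 1, 0, 0, 0, 0, 10, 42, 1, 0, 0, 0, 0, 30, 42, 1, 0, 0, 0, 0, 50, 42, 1, 0, 0, 0, 0, 70, 42, 1, 0, 0, 0, 0, 70, 42, 1]

```text
t: 18.98
ee_pos: [478.0, -449.7, 219.9]
ee_rot: [0.746, 0.665, 0.0, 0.001]
force: [0.2, 0.3, -1.8]
width: 12.5
gripper_force: 61.0
```

Run:
```python
from h import *
go((525.5,-454.5,219),-0.118)
im,cal=snap("side","s2")
cv2.imwrite("pics/s2c.png",cv2.resize(im[170:320,310:460],None,fx=3.8,fy=3.8,interpolation=cv2.INTER_CUBIC)[:,:,::-1])
```

```text
pos [ 478.  -449.7  219.9] ytool -0.115 w 12.5 | turn [0.001 0.001 0.003] shift [ 0.6 47.7  1. ] q6 0.83 t 19.0
```

View pics/s2c.png

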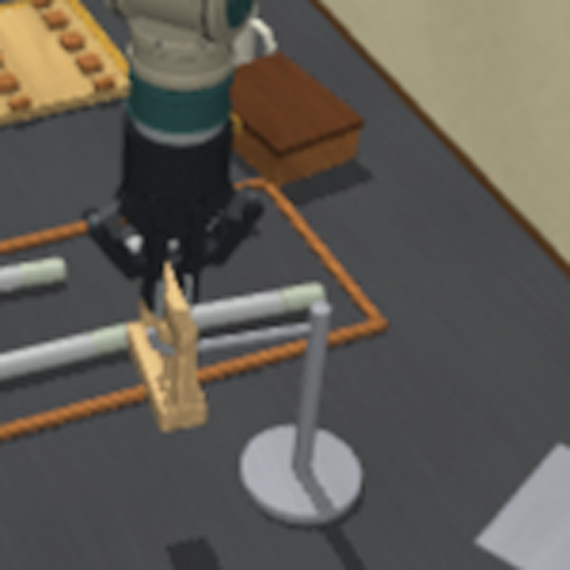

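The rod at (260,337) passes through the block's window at (165,345), so the bar is over the tip. I'll advance and lower.

Emit:
arm_command:
  increments: [0, 0, 0, 0, 16, 0, 1, 0, 0, 0, 0, 32, 0, 1, 0, 0, 0, 0, 47, 0, 1, 0, 0, 0, 0, 47, 0, 1, 0, 0, 0, 0, 47, 15, 1, 0, 0, 0, 0, 47, 25, 1, 0, 0, 0, 0, 47, 29, 1, 0, 0, 0, 0, 47, 29, 1]

```text
t: 20.02
ee_pos: [521.6, -454.4, 190.0]
ee_rot: [0.747, 0.665, -0.0, -0.001]
force: [0.9, -0.0, -1.2]
width: 12.4
gripper_force: 61.0
```

Emit:
arm_command:
  increments: [0, 0, 0, 0, 0, 2, 1, 0, 0, 0, 0, 0, 2, 1]

```text
t: 20.27
ee_pos: [522.2, -454.9, 189.1]
ee_rot: [0.747, 0.665, 0.0, 0.0]
force: [0.1, -0.2, -2.1]
width: 13.0
gripper_force: 61.0
```

Emit:
arm_command:
  increments: [0, 0, 0, 0, 0, 1.5, 1, 0, 0, 0, 0, 0, 1.5, 1]

```text
t: 20.52
ee_pos: [522.1, -454.7, 187.3]
ee_rot: [0.747, 0.665, 0.0, -0.0]
force: [-0.2, -0.2, -2.2]
width: 12.6
gripper_force: 61.0
```

Emit:
arm_command:
  increments: [0, 0, 0, 0, 0, 1, 1, 0, 0, 0, 0, 0, 2, 1, 0, 0, 0, 0, 0, 2, 1]

```text
t: 20.9
ee_pos: [522.3, -454.9, 186.5]
ee_rot: [0.747, 0.665, 0.0, 0.001]
force: [-1.4, 1.6, 5.2]
width: 13.1
gripper_force: 61.9
```

Emit:
arm_command:
  increments: [0, 0, 0, 0, 0, 1, 1, 0, 0, 0, 0, 0, 1, 1]

```text
t: 21.15
ee_pos: [522.3, -454.9, 186.4]
ee_rot: [0.747, 0.665, -0.0, 0.001]
force: [-3.5, 3.0, 9.2]
width: 12.9
gripper_force: 62.5
```

Emit:
arm_command:
  increments: [0, 0, 0, 0, 0, -1.5, 0.3, 0, 0, 0, 0, 0, -1.5, 0.1, 0, 0, 0, 0, 0, -1.5, 0.1, 0, 0, 0, 0, 0, -1.5, 0.1, 0, 0, 0, 0, 0, -1.5, 0.1]

```text
t: 21.78
ee_pos: [522.1, -454.7, 185.6]
ee_rot: [0.747, 0.665, 0.0, -0.0]
force: [0.4, 0.3, 0.5]
width: 38.7
gripper_force: 0.0
```

Emit:
arm_command:
  increments: [0, 0, 0, 0, 0, -15, 0.1, 0, 0, 0, 0, 0, -40, 0.1, 0, 0, 0, 0, 0, -80, 0.1, 0, 0, 0, 0, 0, -110, -1, 0, 0, 0, 0, 0, -110, -1]

```text
t: 22.4
ee_pos: [523.6, -456.3, 301.0]
ee_rot: [0.747, 0.665, 0.0, 0.004]
force: [-0.2, -0.3, -0.4]
width: 73.1
gripper_force: 0.0
```

Run:
```python
from h import *
go((530,-270,300),1.57)
im,cal=snap("side","s3")
im2,cal2=snap("wrist","w9")
a=cv2.resize(im[170:320,310:460],None,fx=2.6,fy=2.6,interpolation=cv2.INTER_CUBIC)
b=cv2.resize(im2,None,fx=0.6,fy=0.6,interpolation=cv2.INTER_AREA)
c=np.zeros((390,390+384,3),np.uint8);c[:,:390]=a;c[:240,390:]=b
cv2.imwrite("pics/m3.png",c[:,:,::-1])
```

```text
pos [ 523.6 -456.3  301. ] ytool -0.117 w 73.1 | turn [ 0.009 -0.     1.455] shift [ 1.858e+02 -1.540e+01 -1.000e-01] q6 0.88 t 22.4
```

View pics/m3.png

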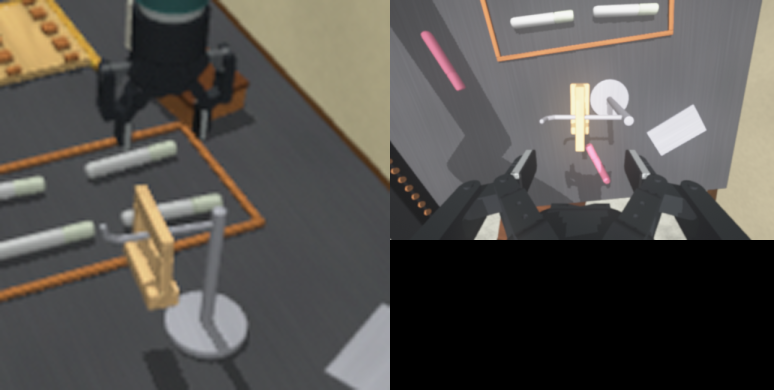

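The block hangs on the rod at (150,240) in the side crop, clear of the gripper. Now the tubes: I'll go above the frame with the tool's y axis across them.

Emit:
arm_command:
  increments: [0, 0, -0.18, 40, -20, 0, -1, 0, 0, -0.36, 80, -40, 0, -1, 0, 0, -0.54, 120, -60, 0, -1, 0, 0, -0.72, 160, -80, 0, -1, 0, 0, -0.9, 200, -100, 0, -1, 0, 0, -1.08, 230, -111, 0, -1, 0, 0, -1.26, 230, -111, 0, -1, 0, 0, -1.44, 230, -111, 0, -1]

```text
t: 23.5
ee_pos: [437.5, -212.2, 294.2]
ee_rot: [0.12, 0.993, 0.001, -0.001]
force: [0.5, -0.0, -0.2]
width: 85.1
gripper_force: 0.0
```

Emit:
arm_command:
  increments: [0, 0, -0.12, 0, 0, 0, 0, 0, 0, -0.247, 0, 0, 0, 0, 0, 0, -0.247, 0, 0, 0, 0, 0, 0, -0.247, 0, 0, 0, 0]

```text
t: 24.0
ee_pos: [438.2, -213.1, 294.9]
ee_rot: [0.001, 1.0, 0.0, -0.001]
force: [0.3, 0.2, 0.4]
width: 42.6
gripper_force: 0.0
```

```bash
cat >> h.py <<'E'
def tubes(im,cal,show=True):
    out=[]
    for c in blobs(im,(0,0,140),(179,60,255),60):
        P=ray(cal,c.reshape(-1,2),11)[:,:2].astype(np.float32);(x,y),(w,h),_=r=cv2.minAreaRect(P)
        if 340<x<760 and -350<y<-60 and max(w,h)>60 and min(w,h)<45:
            b=cv2.boxPoints(r);e=[b[i]-b[i-1] for i in range(4)];m=max(e,key=np.linalg.norm);m=m*np.sign(m[0])
            out.append((x,y,np.arctan2(m[1],m[0])))
            if show: print("tube",round(x,1),round(y,1),"LxW",round(max(w,h)),round(min(w,h)),"ang",round(float(np.arctan2(m[1],m[0])),3),"px",cv2.boundingRect(c))
    return out
E
python3 - <<'E'
from h import *
im,cal=snap("wrist","w10");tubes(im,cal)
im,cal=snap("top","t2");print("top");tubes(im,cal)
go((432,-156,100),1.57-.07)
E
```

```text
tube 647.4 -270.9 LxW 151 24 ang -0.074 px (277, 245, 16, 74)
tube 638.6 -152.6 LxW 150 22 ang 0.054 px (345, 240, 14, 75)
tube 461.9 -267.4 LxW 145 24 ang -0.007 px (273, 133, 18, 92)
tube 431.0 -154.9 LxW 146 23 ang -0.072 px (344, 111, 24, 96)
top
tube 637.6 -153.2 LxW 140 19 ang 0.053 px (340, 147, 7, 40)
pos [ 438.4 -213.3  295.4] ytool 1.569 w 42.6 | turn [ 0.    -0.001  0.069] shift [  6.3  57.2 195.4] q6 -0.58 t 24.1
```

Emit:
arm_command:
  increments: [0, 0, 0.07, 7, 40, 50, -0.2, 0, 0, 0.07, 7, 58, 100, -0.2, 0, 0, 0.07, 7, 58, 155, -0.2, 0, 0, 0.07, 7, 58, 210, -0.2, 0, 0, 0.07, 7, 58, 245, -0.2, 0, 0, 0.07, 7, 58, 260, -0.2, 0, 0, 0.07, 7, 58, 260, -0.2]

```text
t: 24.98
ee_pos: [431.4, -155.3, 35.5]
ee_rot: [0.035, 0.999, 0.0, -0.001]
force: [0.9, 0.0, -0.5]
width: 51.3
gripper_force: 0.0
```

Run:
```python
from h import *
go((431.5,-155,10.5),1.499)
im,cal=snap("wrist","w11");tubes(im,cal)
print(proj(cal,[(431.5,-155,11)]))
```

```text
pos [ 431.4 -155.3   35.5] ytool 1.5 w 51.3 | turn [ 0.001 -0.001  0.001] shift [-0.2  0.2 25. ] q6 -0.42 t 25.0
tube 434.4 -271.3 LxW 92 24 ang -0.049 px (107, 189, 59, 128)
tube 433.8 -155.9 LxW 150 23 ang -0.075 px (297, 124, 40, 216)
[[317.73497482 242.06965681]]
```

Emit:
arm_command:
  increments: [0, 0, 0, -1, 0, 15, -0.2, 0, 0, 0, -1, 0, 25, -0.2, 0, 0, 0, -1, 0, 25, -0.2, 0, 0, 0, -1, 0, 25, 1, 0, 0, 0, -1, 0, 25, 1, 0, 0, 0, -1, 0, 25, 1, 0, 0, 0, -1, 0, 25, 1]

```text
t: 25.9
ee_pos: [433.1, -155.7, 11.3]
ee_rot: [0.035, 0.999, -0.0, 0.0]
force: [-0.2, 0.7, 4.2]
width: 19.6
gripper_force: 58.8
```

Emit:
arm_command:
  increments: [0, 0, 0, 0, 0, 0, 1, 0, 0, 0, 0, 0, -30, 1, 0, 0, 0, 0, 0, -80, 1, 0, 0, 0, 0, 0, -130, 1, 0, 0, 0, 0, 0, -130, 1]

```text
t: 26.52
ee_pos: [436.0, -157.2, 144.9]
ee_rot: [0.035, 0.999, -0.002, 0.004]
force: [1.0, -0.4, -1.5]
width: 19.5
gripper_force: 58.8
```

Run:
```python
from h import *
go((588,274.6,130),1.571+.041)
im,cal=snap("wrist","w12x");tubes(im,cal)
```

```text
pos [ 436.  -157.2  144.9] ytool 1.501 w 19.5 | turn [-0.004  0.008 -0.111] shift [-121.2  441.5   14.3] q6 -0.42 t 26.5
tube 462.7 -268.0 LxW 147 25 ang -0.007 px (191, 153, 44, 131)
```

Emit:
arm_command:
  increments: [0, 0, 0, -15, 55, 0, 1, 0, 0, -0.02, -30, 110, 0, 1, 0, 0, -0.04, -45, 165, 0, 1, 0, 0, -0.06, -60, 220, 0, 1, 0, 0, -0.08, -75, 275, 0, 1, 0, 0, -0.1, -90, 330, 0, 1, 0, 0, -0.111, -105, 385, 0, 1, 0, 0, -0.111, -121, 441, 0, 1]

```text
t: 27.58
ee_pos: [583.0, 277.2, 137.8]
ee_rot: [-0.02, 1.0, -0.001, -0.002]
force: [0.6, 0.4, -0.1]
width: 19.7
gripper_force: 58.9
```

Emit:
arm_command:
  increments: [0, 0, 0, 0, 0, 0, 1, 0, 0, 0, 0, 0, 0, 1]

```text
t: 27.82
ee_pos: [582.6, 275.2, 138.3]
ee_rot: [-0.021, 1.0, -0.001, -0.002]
force: [-0.4, -0.1, -0.3]
width: 19.3
gripper_force: 59.0
```

Run:
```python
from h import *
go((588,274.6,25.5),1.571+.041)
im,cal=snap("wrist","w13");boardfit(im,cal)
print("groove proj",proj(cal,[(588-48,272.6,24),(588+48,276.6,24)]))
```

```text
pos [582.6 275.2 138.3] ytool 1.612 w 19.3 | turn [-0.002 -0.004 -0.   ] shift [ -5.9  -0.7 112.8] q6 0.3 t 27.8
tooth [639.1 201.6] [24.6 24. ] 2.46
tooth [641.3 152.6] [24.6 26.3] 2.47
tooth [643.1 109.9] [24.6 15.2] 2.47
tooth [539.3 243.3] [21.8 16.3] 0.91
tooth [540.8 197.6] [22.3 24.2] 2.44
tooth [543.4 148.5] [23.2 26.4] 2.43
tooth [544.7 105.6] [22.3 15.5] 2.43
groove proj [[316.48414696 154.2988532 ]
 [316.48064331 250.2182678 ]]
```

Emit:
arm_command:
  increments: [0, 0, 0, -5.5, -0.7, 45, 1, 0, 0, 0, -5.5, -0.7, 85, 1, 0, 0, 0, -5.5, -0.7, 92, 1, 0, 0, 0, -5.5, -0.7, 97, 1, 0, 0, 0, -5.5, -0.7, 102, 1, 0, 0, 0, -5.5, -0.7, 107, 1, 0, 0, 0, -5.5, -0.7, 111, 1, 0, 0, 0, -5.5, -0.7, 111, 1]

```text
t: 28.88
ee_pos: [589.6, 275.5, 29.6]
ee_rot: [-0.02, 1.0, -0.0, -0.0]
force: [0.1, 0.1, -0.6]
width: 19.6
gripper_force: 59.0
```

Run:
```python
from h import *
go((587.5,274.5,25.5),1.571+.041)
```

```text
pos [589.6 275.5  29.6] ytool 1.612 w 19.6 | turn [-0. -0. -0.] shift [ 2.2 -0.9  4.1] q6 0.3 t 28.9
```

Emit:
arm_command:
  increments: [0, 0, 0, 2, -0.6, 2, 1, 0, 0, 0, 2, -0.6, 3.7, 1, 0, 0, 0, 2, -0.6, 3.7, 1, 0, 0, 0, 2, -0.6, 3.7, 0.3, 0, 0, 0, 2, -0.6, 3.7, 0.2, 0, 0, 0, 2, -0.6, 3.7, 0.2, 0, 0, 0, 2, -0.6, 3.7, 0.2]

```text
t: 29.75
ee_pos: [587.9, 274.8, 26.2]
ee_rot: [-0.02, 1.0, 0.0, 0.0]
force: [-0.2, 0.0, 0.4]
width: 34.4
gripper_force: 0.0
```

Emit:
arm_command:
  increments: [0, 0, 0, 0, 0, -30, 0.2, 0, 0, 0, 0, 0, -80, 0.2, 0, 0, 0, 0, 0, -120, 0, 0, 0, 0, 0, 0, -120, -0.2, 0, 0, 0, 0, 0, -120, -0.2]

```text
t: 30.38
ee_pos: [587.5, 274.6, 145.8]
ee_rot: [-0.02, 1.0, -0.0, -0.0]
force: [-0.1, 0.3, -0.8]
width: 50.9
gripper_force: 0.0
```

Run:
```python
from h import *
go((638,-153,170),1.571+.054)
im,cal=snap("wrist","w14");boardfit(im,cal)
for c in blobs(im,(0,0,140),(179,60,255),60):
    P=ray(cal,c.reshape(-1,2),25)[:,:2].astype(np.float32);r=cv2.minAreaRect(P);print("white",[np.round(v,2) for v in r],cv2.boundingRect(c))
im,cal=snap("top","t3");tubes(im,cal)
```

```text
pos [587.5 274.6 145.8] ytool 1.611 w 50.9 | turn [-0.    -0.001 -0.014] shift [ -33.1 -429.3  -24.2] q6 0.3 t 30.4
tooth [637.9 250.8] [24.  22.8] 1.5
tooth [635.5 295. ] [24.9 10.3] 3.22
tooth [639.4 201.4] [24.9 24.5] 2.38
tooth [641.4 152.6] [24.9 26. ] 2.39
tooth [643.2 109.8] [25. 15.] 1.93
tooth [539.2 246.4] [21.7 23.1] 2.39
tooth [536.9 290.6] [22.6 10.9] 2.39
tooth [540.8 197.5] [22.6 24.8] 2.39
tooth [542.9 148.4] [22.6 26.3] 2.39
tooth [544.7 105.7] [22.7 15.3] 1.86
white [array([821.28, 141.44]), array([ 33.65, 117.8 ]), np.float64(56.77)] (168, 341, 53, 59)
white [array([800.37, 636.86]), array([112.4 ,  76.04]), np.float64(22.12)] (574, 332, 66, 68)
white [array([747.55, 611.36]), array([40.15, 94.17]), np.float64(57.2)] (575, 315, 65, 58)
white [array([586.46, 274.82]), array([144.58,  21.78]), np.float64(2.43)] (306, 118, 24, 145)
tube 460.4 -266.1 LxW 137 18 ang -0.009 px (373, 197, 6, 40)
tube 639.3 -153.1 LxW 137 19 ang 0.053 px (340, 147, 7, 39)
tube 644.9 -271.3 LxW 141 20 ang -0.078 px (373, 145, 8, 40)
```

Emit:
arm_command:
  increments: [0, 0, 0, -5, -60, -15, -0.2, 0, 0, 0, -10, -120, -15, -0.2, 0, 0, 0, -15, -180, -15, -0.2, 0, 0, 0, -20, -240, -15, -0.2, 0, 0, -0.01, -25, -300, -15, -0.2, 0, 0, -0.014, -30, -360, -15, -0.2, 0, 0, -0.014, -33, -415, 20, -0.2, 0, 0, -0.014, -33, -429, 70, -0.2]

```text
t: 31.48
ee_pos: [639.9, -156.6, 75.8]
ee_rot: [-0.025, 1.0, -0.001, 0.002]
force: [0.8, 0.3, 0.5]
width: 51.3
gripper_force: 0.0
```

Emit:
arm_command:
  increments: [0, 0, 0, 0, 0, 30, -0.2, 0, 0, 0, 0, 0, 40, -0.2, 0, 0, 0, 0, 0, 40, -0.2]

```text
t: 31.85
ee_pos: [637.4, -151.9, 35.0]
ee_rot: [-0.028, 1.0, 0.0, -0.001]
force: [-0.1, -0.1, 1.1]
width: 51.2
gripper_force: 0.0
```

Run:
```python
from h import *
im,cal=snap("wrist","w15");tubes(im,cal)
go((638.5,-153,11),1.571+.054)
```

```text
tube 646.5 -272.5 LxW 147 27 ang -0.077 px (95, 127, 57, 210)
tube 639.2 -153.1 LxW 150 23 ang 0.059 px (295, 122, 40, 218)
pos [ 638.7 -152.2   36.4] ytool 1.626 w 51.3 | turn [-0.     0.     0.001] shift [ 0.2 -0.8 25.4] q6 -0.39 t 31.9
```

Emit:
arm_command:
  increments: [0, 0, 0, 0, -0.8, 15, -0.2, 0, 0, 0, 0, -0.8, 25, -0.2, 0, 0, 0, 0, -0.8, 25, -0.2, 0, 0, 0, 0, -0.8, 25, 1, 0, 0, 0, 0, -0.8, 25, 1, 0, 0, 0, 0, -0.8, 25, 1, 0, 0, 0, 0, -0.8, 25, 1, 0, 0, 0, 0, -0.8, 25, 1]

```text
t: 32.9
ee_pos: [638.9, -153.5, 11.8]
ee_rot: [-0.027, 1.0, -0.0, 0.001]
force: [0.2, -0.8, 3.9]
width: 19.7
gripper_force: 59.0
```

Emit:
arm_command:
  increments: [0, 0, 0, 0, 0, -30, 1, 0, 0, 0, 0, 0, -80, 1, 0, 0, 0, 0, 0, -130, 1, 0, 0, 0, 0, 0, -130, 1, 0, 0, 0, 0, 0, -130, 1]

```text
t: 33.52
ee_pos: [637.7, -153.1, 140.4]
ee_rot: [-0.027, 1.0, 0.0, -0.001]
force: [-0.3, 0.1, -0.9]
width: 19.4
gripper_force: 58.8
```

Run:
```python
from h import *
go((589.5,224.6,140),1.571+.041)
```

```text
pos [ 637.7 -153.1  140.4] ytool 1.625 w 19.4 | turn [ 0.    -0.001  0.013] shift [ 27.5 379.8   0.6] q6 -0.39 t 33.5
```

Emit:
arm_command:
  increments: [0, 0, 0, 4, 55, 0, 1, 0, 0, 0, 8, 110, 0, 1, 0, 0, 0.013, 12, 165, 0, 1, 0, 0, 0.013, 16, 220, 0, 1, 0, 0, 0.013, 20, 275, 0, 1, 0, 0, 0.013, 24, 330, 0, 1, 0, 0, 0.013, 27.5, 380, 0, 1, 0, 0, 0.013, 27.5, 380, 0, 1]

```text
t: 34.52
ee_pos: [587.5, 227.4, 138.3]
ee_rot: [-0.023, 1.0, -0.0, -0.002]
force: [-0.6, -0.2, -1.1]
width: 19.7
gripper_force: 59.0
```

Emit:
arm_command:
  increments: [0, 0, 0, 0, 0, 0, 1, 0, 0, 0, 0, 0, 45, 1, 0, 0, 0, 0, 0, 85, 1, 0, 0, 0, 0, 0, 85, 1]

```text
t: 35.02
ee_pos: [586.1, 221.8, 51.7]
ee_rot: [-0.02, 1.0, -0.001, -0.005]
force: [-0.8, -0.6, -0.4]
width: 19.3
gripper_force: 59.0
```

Run:
```python
from h import *
go((589.5,224.6,26),1.571+.041)
```

```text
pos [586.1 221.8  51.7] ytool 1.61 w 19.3 | turn [-0.003 -0.01  -0.002] shift [-3.8  2.7 25.6] q6 0.22 t 35.0
```

Emit:
arm_command:
  increments: [0, 0, 0, 0, 0, 0, 1, 0, 0, 0, 0, 0, 0, 1, 0, 0, 0, 0, 0, 0, 1]

```text
t: 35.4
ee_pos: [591.5, 224.9, 58.0]
ee_rot: [-0.021, 1.0, 0.0, 0.002]
force: [-0.7, 0.2, -0.9]
width: 19.6
gripper_force: 59.0
```

Run:
```python
from h import *
go((589.5,224.6,26),1.571+.041)
```

```text
pos [591.5 224.9  58. ] ytool 1.612 w 19.6 | turn [0.001 0.003 0.   ] shift [ 2.1 -0.2 31.9] q6 0.22 t 35.4
```

Emit:
arm_command:
  increments: [0, 0, 0, 1, 0, 10, 1, 0, 0, 0, 1, 0, 18, 1, 0, 0, 0, 1, 0, 23, 1, 0, 0, 0, 1, 0, 27, 1, 0, 0, 0, 1, 0, 27, 1]

```text
t: 36.02
ee_pos: [588.8, 224.5, 28.6]
ee_rot: [-0.021, 1.0, -0.0, -0.0]
force: [0.5, 0.4, -0.6]
width: 20.1
gripper_force: 59.0
```

Run:
```python
from h import *
go((589.5,224.6,26),1.571+.041)
```

```text
pos [588.8 224.5  28.6] ytool 1.613 w 20.1 | turn [-0.    -0.001  0.001] shift [-0.7  0.1  2.6] q6 0.22 t 36.0
```

Emit:
arm_command:
  increments: [0, 0, 0, 0, 0, 1.5, 1, 0, 0, 0, 0, 0, 2.5, 1, 0, 0, 0, 0, 0, 2.5, 1, 0, 0, 0, 0, 0, 2.5, 0.3, 0, 0, 0, 0, 0, 2.5, 0.2, 0, 0, 0, 0, 0, 2.5, 0.2, 0, 0, 0, 0, 0, 2.5, 0.2]

```text
t: 36.9
ee_pos: [589.2, 224.6, 26.7]
ee_rot: [-0.021, 1.0, 0.0, 0.0]
force: [-0.5, 0.1, -0.9]
width: 34.1
gripper_force: 0.0
```

Emit:
arm_command:
  increments: [0, 0, 0, 0, 0, -30, 0.2, 0, 0, 0, 0, 0, -80, 0.2, 0, 0, 0, 0, 0, -120, 0, 0, 0, 0, 0, 0, -120, -0.2, 0, 0, 0, 0, 0, -120, -0.2]

```text
t: 37.52
ee_pos: [588.7, 224.5, 146.3]
ee_rot: [-0.021, 1.0, -0.0, -0.0]
force: [0.3, -0.2, 0.5]
width: 51.1
gripper_force: 0.0
```

```bash
cat >> h.py <<'E'
def placed(im,cal):
    for c in blobs(im,(0,0,140),(179,60,255),60):
        P=ray(cal,c.reshape(-1,2),25)[:,:2].astype(np.float32);r=cv2.minAreaRect(P)
        if 500<r[0][0]<680 and 80<r[0][1]<330: print("placed",[np.round(v,2) for v in r])
E
python3 - <<'E'
from h import *
go((646.5,-271.5,170),1.571-.077)
im,cal=snap("wrist","w16");boardfit(im,cal);placed(im,cal)
im,cal=snap("top","t4");tubes(im,cal)
E
```

```text
pos [588.7 224.5 146.3] ytool 1.613 w 51.1 | turn [-0.    -0.001  0.119] shift [ -37.  -497.9  -23.7] q6 0.22 t 37.5
tooth [637.8 250.7] [23.  21.8] 3.28
tooth [639.4 200.7] [24.  22.8] 1.56
tooth [642.  151.6] [25.  24.9] 2.44
tooth [643.3 108.6] [23.9 13.6] 2.44
tooth [634.4 295.1] [23.9 10.2] 6.4
tooth [539.2 246.8] [21.8 22. ] 2.45
tooth [537.4 290.5] [23.6 10.4] 2.69
tooth [540.9 196.7] [22.7 23.6] 2.45
tooth [543.1 147.4] [22.7 24.9] 2.45
tooth [544.9 104.5] [22.7 13.6] 2.45
placed [array([586.06, 275.01]), array([143.9 ,  24.17]), np.float64(3.73)]
placed [array([587.85, 224.76]), array([144.92,  22.13]), np.float64(3.11)]
tube 460.4 -266.1 LxW 137 18 ang -0.009 px (373, 197, 6, 40)
tube 645.0 -271.3 LxW 141 20 ang -0.078 px (373, 145, 8, 40)
```

Emit:
arm_command:
  increments: [0, 0, 0.015, -5, -62, -10, -0.2, 0, 0, 0.03, -9, -124, -10, -0.2, 0, 0, 0.045, -14, -186, -10, -0.2, 0, 0, 0.06, -18, -248, -10, -0.2, 0, 0, 0.075, -23, -310, -10, -0.2, 0, 0, 0.09, -28, -372, -10, -0.2, 0, 0, 0.105, -32, -434, -10, -0.2, 0, 0, 0.119, -37, -496, 10, -0.2]

```text
t: 38.62
ee_pos: [646.9, -269.2, 137.3]
ee_rot: [0.039, 0.999, -0.0, 0.001]
force: [0.5, -0.2, 0.7]
width: 51.0
gripper_force: 0.0
```

Emit:
arm_command:
  increments: [0, 0, 0, 0, 0, 40, -0.2, 0, 0, 0, 0, 0, 80, -0.2, 0, 0, 0, 0, 0, 100, -0.2, 0, 0, 0, 0, 0, 100, -0.2, 0, 0, 0, 0, 0, 100, -0.2]

```text
t: 39.25
ee_pos: [647.6, -267.0, 38.9]
ee_rot: [0.038, 0.999, -0.0, 0.001]
force: [0.7, 0.4, 0.7]
width: 51.1
gripper_force: 0.0
```

Run:
```python
from h import *
im,cal=snap("wrist","w17");tubes(im,cal)
go((646.5,-271.5,11),1.571-.077)
```

```text
tube 648.3 -267.0 LxW 150 33 ang -0.081 px (290, 120, 56, 214)
pos [ 648.  -267.3   39.6] ytool 1.494 w 51.3 | turn [-0.001  0.003 -0.   ] shift [ 1.3 -4.3 28.6] q6 -0.41 t 39.3
```

Emit:
arm_command:
  increments: [0, 0, 0, 1, -4, 12, -0.2, 0, 0, 0, 1, -4, 28, -0.2, 0, 0, 0, 1, -4, 28, -0.2, 0, 0, 0, 1, -4, 28, 1, 0, 0, 0, 1, -4, 28, 1, 0, 0, 0, 1, -4, 28, 1, 0, 0, 0, 1, -4, 28, 1, 0, 0, 0, 1, -4, 28, 1]

```text
t: 40.3
ee_pos: [645.5, -270.8, 9.9]
ee_rot: [0.039, 0.999, -0.0, 0.0]
force: [-0.1, -0.2, 2.2]
width: 19.7
gripper_force: 58.7
```

Emit:
arm_command:
  increments: [0, 0, 0, 0, 0, -30, 1, 0, 0, 0, 0, 0, -80, 1, 0, 0, 0, 0, 0, -130, 1, 0, 0, 0, 0, 0, -130, 1, 0, 0, 0, 0, 0, -130, 1]

```text
t: 40.92
ee_pos: [644.7, -270.5, 139.1]
ee_rot: [0.039, 0.999, 0.0, -0.0]
force: [0.1, 1.1, -1.6]
width: 19.4
gripper_force: 58.7
```

Run:
```python
from h import *
go((591.5,174.6,140),1.571+.041)
```

```text
pos [ 644.7 -270.5  139.1] ytool 1.494 w 19.4 | turn [ 0.    -0.001 -0.118] shift [ 87.4 439.6  -0.7] q6 -0.41 t 40.9
```

Emit:
arm_command:
  increments: [0, 0, -0.015, 11, 55, 0, 1, 0, 0, -0.03, 22, 110, 0, 1, 0, 0, -0.045, 33, 165, 0, 1, 0, 0, -0.06, 44, 220, 0, 1, 0, 0, -0.075, 55, 275, 0, 1, 0, 0, -0.09, 66, 330, 0, 1, 0, 0, -0.105, 77, 385, 0, 1, 0, 0, -0.118, 87, 440, 0, 1]

```text
t: 41.92
ee_pos: [590.0, 176.1, 136.8]
ee_rot: [-0.021, 1.0, -0.0, -0.002]
force: [0.6, -0.3, -1.5]
width: 19.6
gripper_force: 58.9
```

Emit:
arm_command:
  increments: [0, 0, 0, 0, 0, 0, 1, 0, 0, 0, 0, 0, 40, 1, 0, 0, 0, 0, 0, 75, 1, 0, 0, 0, 0, 0, 85, 1, 0, 0, 0, 0, 0, 85, 1, 0, 0, 0, 0, 0, 85, 1, 0, 0, 0, 0, 0, 85, 1]

```text
t: 42.8
ee_pos: [593.8, 174.8, 56.1]
ee_rot: [-0.02, 1.0, 0.0, 0.001]
force: [0.1, 0.2, 0.1]
width: 19.8
gripper_force: 59.0
```

Run:
```python
from h import *
go((591.5,174.6,25),1.571+.041)
```

```text
pos [593.8 174.8  56.1] ytool 1.611 w 19.8 | turn [ 0.     0.003 -0.001] shift [ 2.4 -0.2 31.1] q6 0.14 t 42.8
```

Emit:
arm_command:
  increments: [0, 0, 0, 1.5, 0, 10, 1, 0, 0, 0, 1.5, 0, 18, 1, 0, 0, 0, 1.5, 0, 23, 1, 0, 0, 0, 1.5, 0, 27, 1, 0, 0, 0, 1.5, 0, 27, 1, 0, 0, 0, 1.5, 0, 27, 1]

```text
t: 43.55
ee_pos: [591.1, 174.7, 27.6]
ee_rot: [-0.02, 1.0, 0.0, 0.0]
force: [1.4, 0.2, 0.0]
width: 19.6
gripper_force: 59.0
```

Run:
```python
from h import *
go((591.5,174.6,25),1.571+.041)
```

```text
pos [591.1 174.7  27.6] ytool 1.612 w 19.6 | turn [ 0.  0. -0.] shift [-0.4 -0.1  2.6] q6 0.14 t 43.5
```

Emit:
arm_command:
  increments: [0, 0, 0, 0, 0, 1.5, 1, 0, 0, 0, 0, 0, 2.5, 1, 0, 0, 0, 0, 0, 2.5, 1, 0, 0, 0, 0, 0, 2.5, 0.3, 0, 0, 0, 0, 0, 2.5, 0.2, 0, 0, 0, 0, 0, 2.5, 0.2, 0, 0, 0, 0, 0, 2.5, 0.2]

```text
t: 44.42
ee_pos: [590.9, 174.7, 25.0]
ee_rot: [-0.02, 1.0, 0.0, 0.0]
force: [-1.3, -0.5, 0.2]
width: 34.2
gripper_force: 0.0
```

Emit:
arm_command:
  increments: [0, 0, 0, 0, 0, -30, 0.2, 0, 0, 0, 0, 0, -80, 0.2, 0, 0, 0, 0, 0, -120, 0, 0, 0, 0, 0, 0, -120, -0.2, 0, 0, 0, 0, 0, -120, -0.2]

```text
t: 45.05
ee_pos: [590.5, 174.6, 144.6]
ee_rot: [-0.02, 1.0, -0.0, -0.0]
force: [-0.1, -0.1, -0.4]
width: 51.3
gripper_force: 0.0
```

Run:
```python
from h import *
go((461.5,-267.5,170),1.571-.008)
im,cal=snap("wrist","w18");boardfit(im,cal);placed(im,cal)
im,cal=snap("top","t5");tubes(im,cal)
```

```text
pos [590.5 174.6 144.6] ytool 1.611 w 51.3 | turn [-0.    -0.001  0.048] shift [ 146.9 -436.5  -25.2] q6 0.14 t 45.0
tooth [637.8 250.6] [22.7 21.8] 2.38
tooth [639.9 200.7] [22.9 21.7] 3.22
tooth [641.9 150.9] [22.7 22.9] 2.38
tooth [636.  295.1] [25.   9.1] 2.11
tooth [642.1 107.5] [11.3 22.1] 88.45
tooth [538.8 246.2] [21.7 22.5] 2.4
tooth [540.8 196.7] [21.7 21.7] 2.4
tooth [543.4 146.5] [22.6 23. ] 2.39
tooth [545.2 103.5] [22.7 12.2] 3.28
tooth [536.9 290.7] [23.5  9.2] 2.39
placed [array([586.92, 275.29]), array([144.68,  23.88]), np.float64(2.56)]
placed [array([591.71, 174.73]), array([145.81,  22.05]), np.float64(2.5)]
placed [array([586.38, 224.86]), array([142.62,  23.8 ]), np.float64(3.65)]
tube 460.4 -269.6 LxW 137 11 ang -0.008 px (375, 197, 4, 40)
```

Emit:
arm_command:
  increments: [0, 0, 0, 18, -54, -10, -0.2, 0, 0, 0.01, 37, -108, -10, -0.2, 0, 0, 0.02, 55, -163, -10, -0.2, 0, 0, 0.03, 74, -218, -10, -0.2, 0, 0, 0.04, 92, -272, -10, -0.2, 0, 0, 0.048, 110, -327, -10, -0.2, 0, 0, 0.048, 128, -382, -10, -0.2, 0, 0, 0.048, 147, -437, -10, -0.2]

```text
t: 46.15
ee_pos: [460.1, -269.0, 153.4]
ee_rot: [0.004, 1.0, 0.001, -0.001]
force: [1.2, -0.2, 0.8]
width: 51.2
gripper_force: 0.0
```

Emit:
arm_command:
  increments: [0, 0, 0, 0, 0, 30, -0.2, 0, 0, 0, 0, 0, 60, -0.2, 0, 0, 0, 0, 0, 60, -0.2, 0, 0, 0, 0, 0, 60, -0.2, 0, 0, 0, 0, 0, 60, -0.2]

```text
t: 46.78
ee_pos: [462.8, -268.4, 96.2]
ee_rot: [0.003, 1.0, -0.001, 0.001]
force: [-0.1, 0.4, 0.4]
width: 51.4
gripper_force: 0.0
```

Run:
```python
from h import *
im,cal=snap("wrist","w19");tubes(im,cal)
go((461.5,-267.5,11),1.571-.008)
```

```text
tube 462.7 -261.0 LxW 148 37 ang -0.01 px (304, 118, 46, 167)
pos [ 462.8 -268.4   96.3] ytool 1.564 w 51.4 | turn [-0.001  0.002  0.001] shift [ 1.5  1.  85.2] q6 -0.64 t 46.8
```

Emit:
arm_command:
  increments: [0, 0, 0, 0, 1, 40, -0.2, 0, 0, 0, 0, 1, 75, -0.2, 0, 0, 0, 0, 1, 85, -0.2, 0, 0, 0, 0, 1, 85, -0.2, 0, 0, 0, 0, 1, 85, 1, 0, 0, 0, 0, 1, 85, 1, 0, 0, 0, 0, 1, 85, 1, 0, 0, 0, 0, 1, 85, 1]

```text
t: 47.82
ee_pos: [463.2, -268.0, 11.8]
ee_rot: [0.004, 1.0, -0.001, 0.001]
force: [0.2, 0.2, 6.4]
width: 19.6
gripper_force: 58.7
```

Emit:
arm_command:
  increments: [0, 0, 0, 0, 0, 0, 1, 0, 0, 0, 0, 0, -30, 1, 0, 0, 0, 0, 0, -80, 1, 0, 0, 0, 0, 0, -130, 1, 0, 0, 0, 0, 0, -130, 1, 0, 0, 0, 0, 0, -130, 1]

```text
t: 48.58
ee_pos: [461.6, -266.8, 140.0]
ee_rot: [0.004, 1.0, -0.0, 0.0]
force: [-0.1, -0.2, -1.0]
width: 19.7
gripper_force: 58.8
```

Run:
```python
from h import *
go((593.5,124.6,140),1.571+.041)
```

```text
pos [ 461.6 -266.8  140. ] ytool 1.563 w 19.7 | turn [-0.     0.    -0.049] shift [-1.291e+02  3.923e+02 -1.000e-01] q6 -0.64 t 48.6
```

Emit:
arm_command:
  increments: [0, 0, -0.01, -17, 52, 0, 1, 0, 0, -0.02, -34, 104, 0, 1, 0, 0, -0.03, -51, 156, 0, 1, 0, 0, -0.04, -68, 208, 0, 1, 0, 0, -0.049, -86, 260, 0, 1, 0, 0, -0.049, -103, 312, 0, 1, 0, 0, -0.049, -119, 362, 0, 1, 0, 0, -0.049, -129, 392, 0, 1]

```text
t: 49.58
ee_pos: [592.4, 126.4, 137.4]
ee_rot: [-0.022, 1.0, -0.0, -0.002]
force: [0.3, -0.2, -0.7]
width: 20.1
gripper_force: 58.9
```

Emit:
arm_command:
  increments: [0, 0, 0, 0, 0, 0, 1, 0, 0, 0, 0, 0, 40, 1, 0, 0, 0, 0, 0, 75, 1, 0, 0, 0, 0, 0, 85, 1, 0, 0, 0, 0, 0, 85, 1, 0, 0, 0, 0, 0, 85, 1, 0, 0, 0, 0, 0, 85, 1]

```text
t: 50.45
ee_pos: [595.0, 124.1, 56.6]
ee_rot: [-0.021, 1.0, 0.0, 0.002]
force: [-0.5, -0.1, -0.7]
width: 19.6
gripper_force: 58.9
```

Run:
```python
from h import *
go((593.5,124.6,26),1.571+.041)
```

```text
pos [595.  124.1  56.6] ytool 1.612 w 19.6 | turn [0.    0.003 0.   ] shift [ 1.6  0.6 30.6] q6 0.06 t 50.5
```

Emit:
arm_command:
  increments: [0, 0, 0, 1, 0.5, 10, 1, 0, 0, 0, 1, 0.5, 18, 1, 0, 0, 0, 1, 0.5, 23, 1, 0, 0, 0, 1, 0.5, 27, 1, 0, 0, 0, 1, 0.5, 27, 1, 0, 0, 0, 1, 0.5, 27, 1]

```text
t: 51.2
ee_pos: [592.8, 124.6, 28.1]
ee_rot: [-0.021, 1.0, -0.0, 0.0]
force: [0.2, 0.5, 0.2]
width: 19.7
gripper_force: 58.9
```

Run:
```python
from h import *
go((593.5,124.6,26),1.571+.041)
```

```text
pos [592.8 124.6  28.1] ytool 1.613 w 19.7 | turn [-0.     0.     0.001] shift [-0.7  0.   2.1] q6 0.06 t 51.2
```

Emit:
arm_command:
  increments: [0, 0, 0, 0, 0, 1.2, 1, 0, 0, 0, 0, 0, 2, 1, 0, 0, 0, 0, 0, 2, 1, 0, 0, 0, 0, 0, 2, 0.3, 0, 0, 0, 0, 0, 2, 0.2, 0, 0, 0, 0, 0, 2, 0.2, 0, 0, 0, 0, 0, 2, 0.2]

```text
t: 52.08
ee_pos: [592.6, 124.5, 26.0]
ee_rot: [-0.021, 1.0, 0.0, 0.0]
force: [0.6, -0.5, -0.1]
width: 34.1
gripper_force: 0.0
```

Emit:
arm_command:
  increments: [0, 0, 0, 0, 0, -30, 0.2, 0, 0, 0, 0, 0, -80, 0.2, 0, 0, 0, 0, 0, -130, 0, 0, 0, 0, 0, 0, -180, -0.2, 0, 0, 0, 30, 0, -220, -0.2, 0, 0, 0, 50, 0, -220, -0.2, 0, 0, 0, 50, 0, -220, -0.2, 0, 0, 0, 50, 0, -220, -0.2]

```text
t: 53.08
ee_pos: [542.9, 122.4, 245.3]
ee_rot: [-0.021, 1.0, -0.0, -0.0]
force: [0.4, -0.2, 0.7]
width: 51.2
gripper_force: 0.0
```

Run:
```python
from h import *
im,cal=snap("wrist","w20");boardfit(im,cal);placed(im,cal)
im2,c2=snap("side","s4")
a=cv2.resize(im2[160:320,250:450],None,fx=2.3,fy=2.3,interpolation=cv2.INTER_CUBIC)
c=np.zeros((568,640,3),np.uint8);c[:368,:460]=a;c[368:,:320]=cv2.resize(im,(320,200),interpolation=cv2.INTER_AREA);
b=im[60:260,200:440];c[368:,340:580]=b
cv2.imwrite("pics/m4.png",c[:,:,::-1])
```

```text
tooth [637.4 251.1] [22.2 19.9] 1.99
tooth [641.6 150.9] [22.2 20.1] 3.09
tooth [643.5 106.6] [22.2  8.6] 1.75
tooth [635.5 295.5] [25.3  7.6] 2.44
tooth [536.6 291.3] [21.5  7.5] 2.44
tooth [538.5 246.6] [21.5 21.1] 2.45
tooth [540.6 196.5] [21.5 20.5] 2.45
tooth [542.7 146.7] [21.7 19.9] 3.15
tooth [544.6 103.3] [21.7  9.2] 1.3
placed [array([587.15, 276.06]), array([145.16,  25.47]), np.float64(2.51)]
placed [array([591.44, 175.46]), array([145.18,  23.18]), np.float64(2.79)]
placed [array([592.98, 225.58]), array([ 41.61, 154.91]), np.float64(85.08)]
placed [array([591.51, 124.36]), array([146.11,  21.87]), np.float64(2.96)]
```

View pics/m4.png

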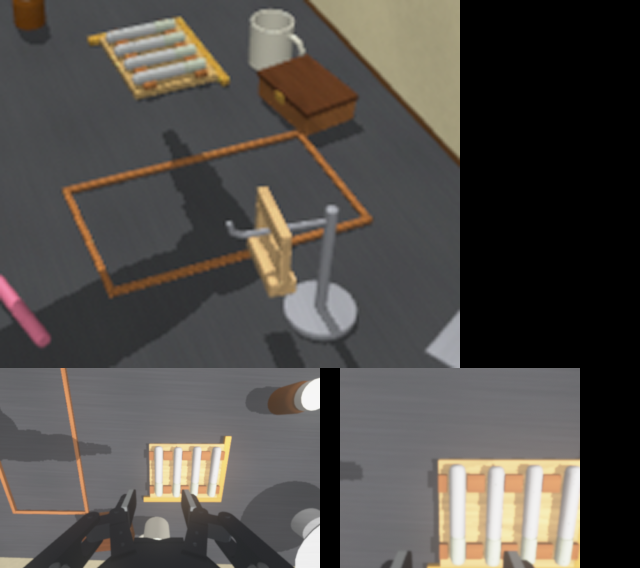

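All four tubes lie in their grooves: (155,55) in the side view, four parallel lines in the wrist view. The frame is empty, the board is still flush in the corner, and the block hangs on the hook at (272,240). I'm handing in.

```bash
python3 -c "
from station import *
print(finish_job())"
```

```text
the job is handed in; nothing more can be done
None
```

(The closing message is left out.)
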